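# Ice for a cold drink

### The arm

A 6-joint arm with a two-finger parallel gripper is mounted at the origin on the work surface. World frame = base frame: x ahead of the robot, y to its left, z up, the work surface at z = 0. Lengths are in m, angles in rad, forces in N, time in s.
With the tool pointing down it reaches from about 0.225 to 0.875 m from the base axis. Payload 3.4 kg.
Tool frame: the origin (TCP) lies at the very end of the fingers, on their centre line; the grasp point (between the pads) lies manip.grip_point_offset behind it (manip.grip_point_offset is the distance from the TCP to the grasp point, in m); z points along the fingers, y is the line along which they close (so a half turn about z gives the same grasp; the last joint's range is limited). The gripper opens to 85 mm and grips with 20 to 120 N. Pads are 22 mm wide; open, the fingers measure 114 mm over their backs; the gripper's body (76 mm by 85 mm) begins 54 mm behind the grasp point. The pads swing forward as they close: fully open they stand 13 mm farther back than shut.
Start: joints at [1.182, 0.276, 1.505, -0, 1.361, -0.121], TCP at [0.152, 0.555, 0.203] pointing down, gripper open.
Joint ranges: [-2.89, 2.89], [-0.75, 2.08], [0.22, 2.7], [-1.18, 4.32], [0.11, 2.71], [-2.7, 2.7]. Speed limits (rad/s): [2.57, 2.57, 3.14, 3.14, 3.14, 3.14].

### API

Orientations are given as a unit quaternion [w, x, y, z].
In Python, from rig import manip gives the robot as it stands.
- The arm moves only by the shell command python3 -m pendant 'ROWS' [FORCE]. ROWS is JSON, a list of rows, each an object of numbers: "jaw": the opening, from -1 (shut) to 1 (fully open); "tx", "ty", "tz": the shift along the world's x, y, z in cm; "ax", "ay", "az": the turn, a rotation vector about the world's x, y, z in degrees. In form: [{"jaw": .., "tx": .., "ty": .., "tz": .., "ax": .., "ay": .., "az": ..}, ...]. A call has 1 to 10 rows; each row is the pose to reach, as a shift and turn from the pose commanded when the call began; what a row does not reach only later rows make up. A row lasts 1/8 s, in which the tool goes at most 62.5 mm and 10.7 degrees, less where a joint would pass 70% of its speed; a pose out of reach is approached as far as the arm can. A call with a gripper value outside its range is refused whole. The fingers move at their own pace and stop on an object; FORCE is the grip in N (left out, the last holds). Time passes only in rows, so rows that repeat a pose let the fingers close. It gives the time, the measured TCP pose, the force, the opening and the grip force at its end, in the units of the state.
- manip.get_state(): the state, without advancing time (a new reading comes with each control period).
- manip.get_image(name): name is "scene" or "top"; returns a dict with "pixels" (400x640x3 uint8, blue, green, red), "depth" (400x640 float32, m along the optical axis (not along the pixel's ray), 0 where there is no reading), "fx", "fy", "cx", "cy" (pixels), "D" ([k1, k2, p1, p2, k3] as OpenCV has them; the pictures are not rectified), "pose" (4x4, takes a point from camera to world coordinates). Camera axes: x right, y down, z forward; pixel columns grow to the right and rows downward; lengths in m; the calibration is good to about 2 mm. A picture is of the moment at which its call begins.
- manip.sign_off(): hands the job in; it is judged then, once.
The state is a dict: "clock": time; "qpos": joint angles; "qd": joint speeds; "effort": joint torques, N m; "position": TCP position; "ee_rot": TCP orientation; "contact_force": force on the tool from outside, world axes, zero at the start; "moment": the same for the moment, N m; "width": finger opening in m; "gripper_force": force on a finger pad.
Only numpy, scipy, OpenCV 4.12 (cv2) and the standard library are available. Lean on these libraries where they do the work, as an engineer would, in place of code of your own. Each camera call takes 0.05 s, during which the arm holds its last target. There are 200 camera calls.

### The job

First take the aluminium cup down from the steel shelf, keeping it upright, and stand it on the middle of the cork coaster. Then use the scoop to carry at least three ice cubes from the tub into the cup, never touching ice with the gripper and leaving no ice lying anywhere but in the cup or the tub. Lay the scoop back down flat on its rubber mat, and leave the tin, the bowl and the chopstick case where they are.

Things in the scene. Friction and masses are not known exactly. Their poses are not given: they have to be found in the camera images.
- cup: Brushed aluminium cup, open on top, at first standing on the steel shelf: 80 mm high, outside diameter 80 mm at the foot and 86 mm at the rim, wall 3 mm, floor 4 mm, about 0.14 kg. Origin: centre of its underside; z up; its one handle points along its +y, at the start out over the shelf's front edge, within 25 degrees of world +y.
- cup_handle (a point): Grip point on the cup's handle, a flat strap loop 12 mm thick (along the cup's x): middle of its straight top bar, which is 8 mm tall and runs radially from 40 to 80 mm from the axis. 66 mm from the cup's axis, 66 mm above its underside. Pinch it from above across the 12 mm; the loop reaches down to 18 mm above the underside.
- cup_mid (a point): Middle of the cup's inside: on its axis, 45 mm above its underside, 35 mm below the rim.
- coaster: Round cork coaster, 120 mm across, 5 mm thick, fixed to the worktop left or right of the ice tub (it trades places with the scoop mat). Origin: centre of its underside, at worktop height.
- tub: Blue open-topped ice tub, fixed: outside 248 mm along its x by 98 mm along its y, 45 mm high, walls and floor 4 mm. Origin: centre of its underside; x points away from the robot (yaw within 0.25 rad). All the ice lies in its far (+x) half in one layer; the near half is empty.
- scoop: Open steel scoop, 0.10 kg, at first lying flat on the mat. Floor 80 mm long (x), 62 mm wide (y), 2 mm thick; side walls 2 mm thick, 30 mm high, but 18 mm over the front 26 mm; back wall 34 mm high; open at the front (+x) lip. Straight orange handle at the back, rising backwards (-x). Origin: centre of the floor's underside; z up out of the scoop, x towards the lip. Heaviest at the bowl.
- scoop_grip (a point): Grip point in the middle of the scoop's handle, at (-84, 0, 48) mm in the scoop's frame; pinch across its 16 mm width (the scoop's y). The handle is straight, 14 mm deep, 110 mm long, leaves the back wall 24 mm above the underside and rises backwards at 28 degrees.
- scoop_lip (a point): Middle of the scoop's front edge, on the underside, at (40, 0, 0) mm in the scoop's frame.
- mat: Black rubber scoop mat, 240 mm (x) by 110 mm (y), 4 mm thick, fixed to the worktop on the other side of the tub from the coaster. Origin: centre of its underside.
- shelf: Steel shelf fixed to the fridge's side (the fridge side is the plane y = -0.45, its top at 0.29 m, its near edge at x = 0.24 m). Shelf board 420 mm (x) by 150 mm (y), its upper face 120 mm above the worktop; a rim along its front edge stands 8 mm high. Origin: centre of its upper face.
- tin: Bystander: green lidded tin with a brass lid, 67 mm across, 85 mm high, on the shelf beside the cup (they trade places). Origin: centre of its underside.
- bowl: Bystander: empty white ceramic ramen bowl, 136 mm across, 62 mm high, at the shelf's far end. Origin: centre of its underside.
- case: Bystander: red plastic chopstick case, 235 x 42 x 22 mm, lying across the worktop beyond the tub. Origin: centre of its underside; its length is its x.
- ice0: Pale ice cube, 24 mm on edge with 5.5 mm bevelled edges, 12 g, slippery (friction about 0.2), one of six in the tub. Origin: its centre.
- ice1: Pale ice cube, 24 mm on edge with 5.5 mm bevelled edges, 12 g, slippery (friction about 0.2), one of six in the tub. Origin: its centre.
- ice2: Pale ice cube, 24 mm on edge with 5.5 mm bevelled edges, 12 g, slippery (friction about 0.2), one of six in the tub. Origin: its centre.
- ice3: Pale ice cube, 24 mm on edge with 5.5 mm bevelled edges, 12 g, slippery (friction about 0.2), one of six in the tub. Origin: its centre.
- ice4: Pale ice cube, 24 mm on edge with 5.5 mm bevelled edges, 12 g, slippery (friction about 0.2), one of six in the tub. Origin: its centre.
- ice5: Pale ice cube, 24 mm on edge with 5.5 mm bevelled edges, 12 g, slippery (friction about 0.2), one of six in the tub. Origin: its centre.

How it is judged:
By the outcome, as a careful person would: the job done as asked, in the order asked, and still so for the second after the job is handed in, with the robot touching nothing.
It also fails if it takes over 72 s, if anything falls off the work surface, if the arm or the gripper's body presses on something with over 40 N, if the wrist force passes 120 N, or if a joint passes its speed limit or range.

## Working session

There is one attempt and no reset: what is moved stays moved. The work goes in short steps, Python scripts to look and compute and a shell command to move; the robot and the scene stay as the last step left them, time stands still between calls to the robot, and variables do not carry over. Pictures are saved under pics/ and viewed, at most 10 in all, crops included, and the job is handed in when it is done.

```bash
ls; mkdir -p pics; cat > h.py <<'E'
import numpy as np, cv2
from rig import manip
from scipy.spatial.transform import Rotation as R
def grab(n,save=None):
    im=manip.get_image(n)
    if save: cv2.imwrite('pics/'+save,im['pixels'])
    return im
def cloud(im):
    K=np.array([[im['fx'],0,im['cx']],[0,im['fy'],im['cy']],[0,0,1.]])
    v,u=np.mgrid[:400,:640]
    p=cv2.undistortPoints(np.stack([u,v],-1).reshape(-1,1,2).astype(float),K,np.array(im['D'],float)).reshape(400,640,2)
    d=im['depth'];c=np.dstack([p*d[...,None],d])
    T=np.array(im['pose']);w=c@T[:3,:3].T+T[:3,3]
    w[d==0]=np.nan
    return w
E
python3 - <<'E'
from h import *
print(manip.grip_point_offset, manip.get_state())
for n in ['scene','top']:
    im=grab(n,n+'0.png'); print(n,im['fx'],im['D'],np.round(im['pose'],3).tolist())
    np.savez('pics/'+n+'0.npz',w=cloud(im),px=im['pixels'])
E
```

```text
pics
0.0187 {'clock': 0.0, 'qpos': array([ 1.18203978e+00,  2.76581533e-01,  1.50615970e+00,  7.31606800e-06,
        1.36069489e+00, -1.20987946e-01]), 'qd': array([-2.14046389e-04, -3.74831373e-04,  6.96622082e-05,  2.05249547e-03,
       -8.45243422e-04, -2.68244232e-04]), 'effort': array([ 4.46206031e-04, -4.16768503e+01, -2.45811260e+01,  1.39409835e-04,
        1.10414889e-02, -1.17585293e-05]), 'position': array([0.15190281, 0.55395707, 0.20193685]), 'ee_rot': array([-2.35850703e-04,  1.33485381e-01,  9.91050354e-01, -8.91056602e-04]), 'contact_force': array([ 0.21760481, -0.02824624,  0.44165229]), 'moment': array([ 0.02771243, -0.00361241,  0.01284774]), 'gripper_force': 0.0, 'width': 0.08545368998910338}
scene 401.0340473947393 [0.01109402 0.         0.         0.         0.        ] [[0.886, 0.401, -0.232, 0.825], [0.463, -0.773, 0.434, -0.428], [-0.005, -0.492, -0.87, 0.927], [0.0, 0.0, 0.0, 1.0]]
top 447.75081277899517 [-0.01590908  0.          0.          0.          0.        ] [[-0.007, -0.996, 0.093, 0.494], [-1.0, 0.007, -0.001, -0.035], [-0.0, -0.093, -0.996, 1.09], [0.0, 0.0, 0.0, 1.0]]
```

View pics/scene0.png

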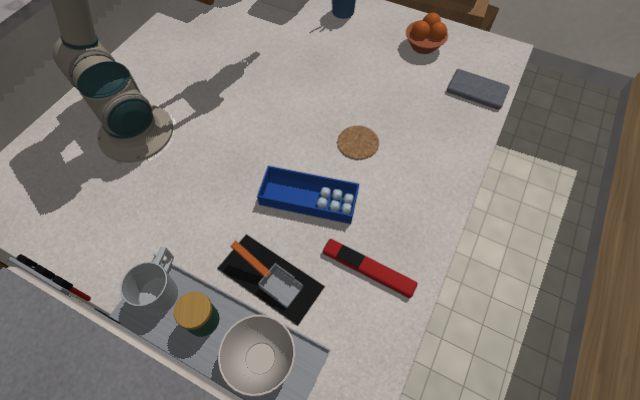

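View pics/top0.png

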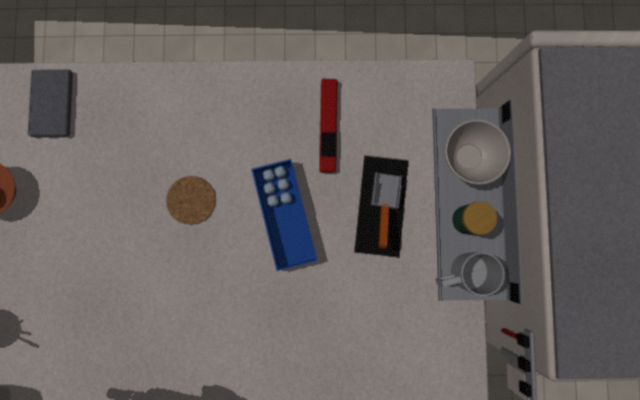

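The scene view shows the cup at about (147,285) with its handle at (165,258), the tin at (195,312), and the bowl at (257,355). The scoop lies on its mat at (270,280), the tub is at (308,195) with its ice at (337,200), and the coaster is at (358,142). In the top view the cup is at (483,275) with its handle at (447,282), the scoop at (387,190) with its handle towards (384,230), the tub at (285,215) with six cubes near (277,185), and the coaster at (191,200).

```bash
cat > m.py <<'E'
from h import *
def rect(p,name):
    (c,s,a)=cv2.minAreaRect((p[:,:2]*1000).astype(np.float32)); print(name,len(p),'c',np.round(c,1),'s',np.round(s,1),'a',round(a,1),'z',np.round(np.percentile(p[:,2],[2,50,98])*1000,1))
if __name__=='__main__':
  for n in ['top','scene']:
    d=np.load('pics/%s0.npz'%n);w=d['w'];px=d['px'];hsv=cv2.cvtColor(px,cv2.COLOR_BGR2HSV)
    H,S,V=[hsv[...,i].astype(int) for i in range(3)];x,y,z=[w[...,i] for i in range(3)]
    print(n)
    def sel(m):
        m=cv2.morphologyEx(m.astype(np.uint8),cv2.MORPH_OPEN,np.ones((2,2)))
        k,l,st,_=cv2.connectedComponentsWithStats(m); 
        if k<2: return np.zeros((0,3))
        i=1+np.argmax(st[1:,4]); return w[(l==i)&np.isfinite(x)]
    def rp(m,name):
        p=sel(m)
        if len(p)>4: rect(p,name)
        else: print(name,'none')
        return p
    ok=np.isfinite(x)
    sh=ok&(y<-.28)
    rp((H>100)&(H<128)&(S>150)&(V>40)&ok&(z>.035)&(x<.7)&(abs(y)<.2),'tub rim')
    rp((H>100)&(H<128)&(S>120)&ok&(x<.7)&(abs(y)<.2),'tub all')
    p=rp((H>5)&(H<22)&(S>70)&(S<200)&(y>.05)&(y<.4)&(z<.02)&(x<.7)&(x>.3),'coaster')
    rp((V<45)&(y<-.05)&(y>-.3)&(z<.012)&(x>.3)&(x<.65),'mat')
    p=rp((H>3)&(H<18)&(S>170)&(y<-.05)&(y>-.3)&(z>.01)&(x<.7),'handle')
    if len(p)>4:
        # handle axis
        q=p-p.mean(0);u,s,vt=np.linalg.svd(q,full_matrices=False);dv=vt[0]*np.sign(vt[0][2]);t=q@dv
        print('  axis',dv.round(3),'ends',(p.mean(0)+dv*t.min()).round(4),(p.mean(0)+dv*t.max()).round(4))
    rp(((H<5)|(H>172))&(S>150)&(x>.5)&(x<.85)&(y<.05)&(z>.005)&(z<.1),'case')
    p=w[sh&(z>.185)&(z<.23)&(x<.45)&(y>-.46)]; 
    if len(p)>4: rect(p,'cup top+handle')
    p=w[sh&(z>.193)&(z<.215)&(x<.42)&(y>-.445)]
    rect(p,'cup rim z>193')
    rp((H>15)&(H<30)&(S>120)&sh&(z>.18),'tin lid')
    p=w[ok&(y<-.25)&(y>-.45)&(x>.3)&(x<.75)&(z>.11)&(z<.135)]; rect(p,'shelf')
    p=w[ok&(S<60)&(V>90)&(y<-.07)&(y>-.25)&(z>.016)&(z<.06)&(x>.3)&(x<.6)];rect(p,'scoop bowl walls')
    # ice
    p=w[ok&(S<110)&(V>110)&(z>.018)&(z<.045)&(x>.45)&(x<.62)&(abs(y)<.08)]; rect(p,'ice')
E
python3 m.py
```

```text
top
tub rim 6 c [446.6 -37.6] s [5.  4.3] a 87.6 z [-3.  21.  43.9]
tub all 3555 c [553.9  32.4] s [250.3  96.2] a 14.0 z [-2.2  3.  44.6]
coaster 1832 c [592.4 263.4] s [117.7 115.3] a 0.7 z [-1.7  3.6  7.8]
mat 2186 c [ 555.4 -200.8] s [108.9 196.1] a 83.3 z [-2.2  2.4 16.3]
handle 312 c [ 522.7 -200.7] s [30.1 95.2] a 85.1 z [-0.3 59.3 84.6]
  axis [-0.744  0.203  0.637] ends [ 0.5754 -0.2126  0.0085] [ 0.4844 -0.1878  0.0864]
case 596 c [802.3 -76.3] s [ 38.1 103.3] a 89.5 z [-1.7 20.6 24.7]
cup top+handle 2253 c [ 317.  -372.2] s [265.7 163. ] a 0.9 z [186.  211.  229.3]
cup rim z>193 433 c [ 319.2 -416.1] s [261.2  77.9] a 26.1 z [194.7 202.  214.2]
tin lid 887 c [ 529.7 -380.9] s [99.7 62.1] a 70.1 z [117.8 203.3 206.4]
shelf 8297 c [ 525.1 -374.6] s [449.3 150.7] a 0.0 z [114.9 119.6 133.3]
scoop bowl walls 10 c [ 577.8 -207.5] s [36.   4.3] a 81.1 z [31.8 36.1 40.4]
ice 122 c [535.8  52.2] s [168.1  52.8] a 0.0 z [20.  26.  44.1]
scene
tub rim 311 c [571.7  -4.1] s [246.4  34.2] a 18.5 z [27.7 40.5 47.2]
tub all 3150 c [558.   46.1] s [247.8 123.9] a 14.6 z [ 1.2  9.5 46.2]
coaster 1074 c [600.  264.3] s [119.  114.9] a 72.5 z [0.3 5.3 9. ]
mat 1165 c [ 558.5 -226.5] s [ 56.5 195.3] a 80.8 z [0.7 4.3 8. ]
handle 322 c [ 533.3 -197. ] s [16.5 89.4] a 80.9 z [37.3 60.2 83.1]
  axis [-0.871  0.147  0.468] ends [ 0.5761 -0.2049  0.0367] [ 0.4892 -0.1902  0.0834]
case 944 c [760.5 -72.8] s [ 40.6 186.2] a 88.2 z [14.4 22.  25.9]
cup top+handle 1264 c [ 320.5 -368.7] s [161.4 258.9] a 90.0 z [185.7 203.2 229.7]
cup rim z>193 332 c [ 337.9 -407.2] s [235.9  85.3] a 31.3 z [193.6 200.7 214.4]
tin lid 1099 c [ 540.9 -365.7] s [64.2 62.1] a 58.6 z [185.7 205.3 207.9]
shelf 8768 c [ 525.6 -373. ] s [449.9 148.9] a 0.5 z [117.9 121.3 133.8]
scoop bowl walls 30 c [ 586.2 -205.6] s [62.3 24.8] a 87.7 z [26.  36.2 39.3]
ice 132 c [604.5  49.1] s [38.8 53.9] a 9.8 z [21.4 26.8 30.9]
```

```bash
python3 - <<'E'
import cv2,numpy as np
a=cv2.imread('pics/top0.png')
A=cv2.resize(a[140:310,240:520],None,fx=2.85,fy=2.85,interpolation=cv2.INTER_CUBIC)
cv2.imwrite('pics/crop_top.png',A);print(A.shape)
E
```

```text
(484, 798, 3)
```

View pics/crop_top.png

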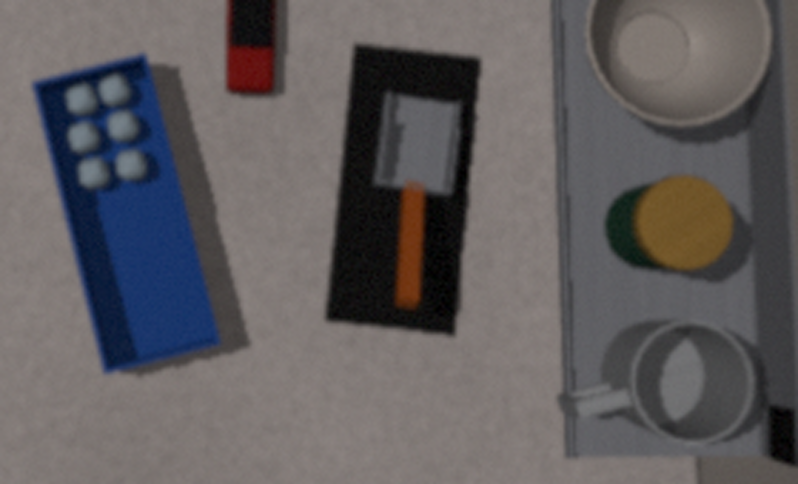

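The crop (2.85×, origin (240,140)) shows the cup's rim circle centred at about (693,383) and its handle bar running from (632,395) to (565,405). The scoop's lip corners are at (388,92) and (462,100), its back corners at (375,185) and (455,193), and its handle runs from (413,185) to (406,306).

```bash
python3 - <<'E'
import cv2
a=cv2.imread('pics/scene0.png')
A=cv2.resize(a[225:375,110:330],None,fx=3.5,fy=3.5,interpolation=cv2.INTER_CUBIC)
cv2.imwrite('pics/crop_scene.png',A);print(A.shape)
E
```

```text
(525, 770, 3)
```

View pics/crop_scene.png

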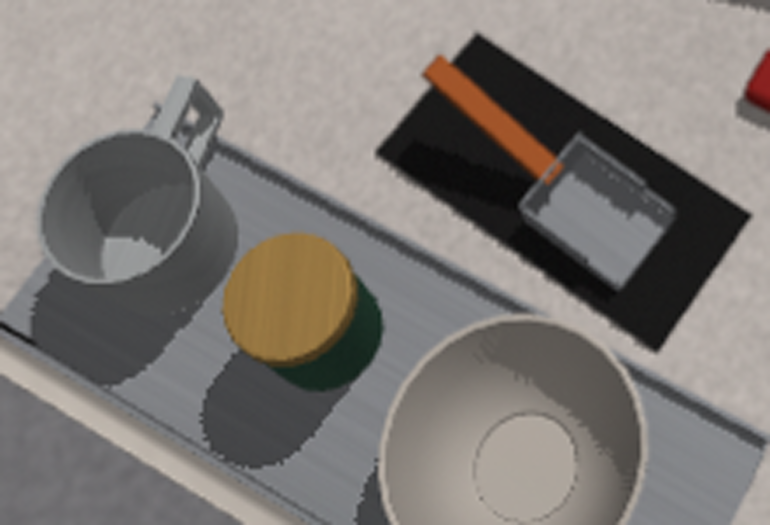

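The scene crop (3.5×, origin (110,225)) shows the cup rim centred at about (121,207) with the outer end of its handle at (190,80). The tin lid is at (290,298). The scoop handle runs from (433,66) to (553,172), and the lip corners are at (676,212) and (620,289).

```bash
cat >> h.py <<'E'
def ray(im,u,v):
    K=np.array([[im['fx'],0,im['cx']],[0,im['fy'],im['cy']],[0,0,1.]])
    p=cv2.undistortPoints(np.array(np.stack([u,v],-1),float).reshape(-1,1,2),K,np.array(im['D'],float)).reshape(-1,2)
    T=np.array(im['pose']);d=np.c_[p,np.ones(len(p))]@T[:3,:3].T
    return T[:3,3],d
def onz(im,u,v,z):
    o,d=ray(im,np.atleast_1d(u),np.atleast_1d(v)); return o+d*((z-o[2])/d[:,2])[:,None]
def tri(a,pa,b,pb):
    o1,d1=ray(a,*[np.array([q]) for q in pa]);o2,d2=ray(b,*[np.array([q]) for q in pb])
    A=np.c_[d1[0],-d2[0]];t=np.linalg.lstsq(A,o2-o1,rcond=None)[0]
    p,q=o1+d1[0]*t[0],o2+d2[0]*t[1];return (p+q)/2,np.linalg.norm(p-q)
E
python3 - <<'E'
from h import *
import h
T=grab('top');S=grab('scene')
ct=lambda x,y:(240+x/2.85-.32,140+y/2.85-.32); cs=lambda x,y:(110+x/3.5-.36,225+y/3.5-.36)
def both(name,a,b):
    p,e=tri(T,ct(*a),S,cs(*b));print(name,(p*1000).round(1),'gap',round(e*1000,1))
both('cup rim',(693,383),(121,207)); both('handle end',(565,405),(190,80))
both('tin lid',(684,222),(290,298))
both('sc handle out',(406,306),(433,66));both('sc handle in',(413,185),(553,172))
both('lip L',(388,92),(676,212));both('lip R',(462,100),(620,289))
both('mat far L',(357,44),(750,214));both('mat far R',(480,59),(658,352));both('mat near L',(327,320),(478,33));
def seg(im,f):
    hsv=cv2.cvtColor(im['pixels'],cv2.COLOR_BGR2HSV).astype(int)
    m=f(hsv[...,0],hsv[...,1],hsv[...,2]).astype(np.uint8)
    k,l,st,_=cv2.connectedComponentsWithStats(m);i=1+np.argmax(st[1:,4]);v,u=np.nonzero(l==i);return u,v
for n,im in(('top',T),('scene',S)):
    vv,uu=np.mgrid[:400,:640]
    g=onz(im,uu.ravel(),vv.ravel(),0.).reshape(400,640,3)
    roi=lambda x0,x1,y0,y1:(g[...,0]>x0)&(g[...,0]<x1)&(g[...,1]>y0)&(g[...,1]<y1)
    u,v=seg(im,lambda H,s,V:(H>5)&(H<25)&(s>55)&roi(.45,.75,.15,.4)); p=onz(im,u,v,.005)*1000
    print(n,'coaster',p.mean(0).round(1),cv2.minEnclosingCircle(p[:,:2].astype(np.float32)))
    u,v=seg(im,lambda H,s,V:(H>100)&(H<128)&(s>120)&roi(.3,.8,-.12,.15)); p=onz(im,u,v,.045)*1000
    print('tub',cv2.minAreaRect(p[:,:2].astype(np.float32)), len(u))
    p=onz(im,u,v,.004)*1000; 
    u,v=seg(im,lambda H,s,V:(H>3)&(H<18)&(s>170)&roi(.3,.7,-.3,-.1)); p=onz(im,u,v,.053)*1000;print('handle',cv2.minAreaRect(p[:,:2].astype(np.float32)))
    # ice blobs
    hsv=cv2.cvtColor(im['pixels'],cv2.COLOR_BGR2HSV).astype(int)
    m=((hsv[...,1]<115)&(hsv[...,2]>95)&roi(.5,.72,-.03,.12)).astype(np.uint8)
    k,l,st,c=cv2.connectedComponentsWithStats(m)
    for i in range(1,k):
        if 20<st[i,4]<400: print('  ice',st[i,4],(onz(im,c[i,0],c[i,1],.022)[0]*1000).round(0))
E
```

```text
cup rim [ 426.3 -368.   195.5] gap 3.6
handle end [ 407.4 -286.2  179.2] gap 5.3
tin lid [ 537.6 -365.8  198.4] gap 2.1
sc handle out [ 479.8 -187.7   73.2] gap 4.9
sc handle in [ 578.  -202.8   33.2] gap 1.7
lip L [ 659.6 -185.3   16.5] gap 3.9
lip R [ 652.1 -247.6   18.3] gap 4.1
mat far L [ 702.9 -160.9    7.1] gap 3.6
mat far R [ 6.905e+02 -2.679e+02 -3.000e-01] gap 4.0
mat near L [ 467.2 -131.3    4.8] gap 4.1
top coaster [594.7 265.    5. ] ((595.0347900390625, 265.0042419433594), 60.313350677490234)
tub ((555.82470703125, 34.306785583496094), (245.09825134277344, 95.84916687011719), 14.136011123657227) 3585
handle ((523.0628662109375, -197.41506958007812), (23.769433975219727, 95.05425262451172), 86.10433197021484)
  ice 62 [661.  48.  22.]
  ice 59 [654.  76.  22.]
  ice 72 [631.  41.  22.]
  ice 66 [622.  74.  22.]
  ice 73 [598.  34.  22.]
  ice 64 [591.  66.  22.]
scene coaster [597.4 265.5   5. ] ((597.4463500976562, 266.5542297363281), 60.96367645263672)
tub ((561.298095703125, 26.433990478515625), (246.7632598876953, 117.5466537475586), 14.104276657104492) 3213
handle ((525.8978271484375, -193.87254333496094), (19.098915100097656, 107.82515716552734), 75.69026947021484)
  ice 74 [531. 101.  22.]
  ice 78 [593.  66.  22.]
  ice 75 [623.  74.  22.]
  ice 161 [659.  61.  22.]
  ice 79 [599.  34.  22.]
  ice 88 [633.  40.  22.]
```

```bash
python3 - <<'E'
from h import *
T=grab('top');S=grab('scene')
ct=lambda x,y:(240+x/2.85-.32,140+y/2.85-.32); cs=lambda x,y:(110+x/3.5-.36,225+y/3.5-.36)
for n,im,c,pts in(('top',T,ct,dict(rim=(693,383,.2),hend=(564,405,.19),hin=(632,394,.19),tin=(684,222,.205),hout=(406,306,.084),lipL=(388,92,.022),lipR=(462,100,.022))),
  ('scene',S,cs,dict(rim=(121,207,.2),hend=(190,80,.19),hin=(162,130,.19),tin=(290,298,.205),hout=(433,66,.084),lipL=(676,212,.022),lipR=(620,289,.022)))):
    for k,(u,v,z) in pts.items(): print(n,k,(onz(im,*c(u,v),z)[0]*1000).round(1))
# handle via depth: points with z .183-.197 in front of the rim
for n in['top','scene']:
    w=np.load('pics/%s0.npz'%n)['w'].reshape(-1,3)
    p=w[(w[:,2]>.18)&(w[:,2]<.198)&(w[:,1]>-.325)&(w[:,1]<-.26)&(w[:,0]>.36)&(w[:,0]<.47)]*1000
    print(n,len(p),p.mean(0).round(1),p.min(0).round(0),p.max(0).round(0))
    q=w[(abs(w[:,2]-.2)<.006)&(w[:,1]<-.31)&(w[:,0]>.36)&(w[:,0]<.49)&(w[:,1]>-.43)]*1000
    print('rim',len(q),cv2.minEnclosingCircle(q[:,:2].astype(np.float32)))
E
```

```text
top rim [ 425.4 -367.7  200. ]
top hend [ 410.2 -280.5  190. ]
top hin [ 417.4 -328.4  190. ]
top tin [ 536.6 -364.1  205. ]
top hout [ 478.2 -187.7   84. ]
top lipL [ 657.3 -185.7   22. ]
top lipR [ 650.  -248.2   22. ]
scene rim [ 430.2 -367.2  200. ]
scene hend [ 411.3 -289.9  190. ]
scene hin [ 416.3 -321.1  190. ]
scene tin [ 541.1 -365.6  205. ]
scene hout [ 486.1 -189.2   84. ]
scene lipL [ 662.1 -185.5   22. ]
scene lipR [ 654.4 -247.    22. ]
top 128 [ 412.2 -307.2  188. ] [ 402. -325.  181.] [ 431. -289.  193.]
rim 263 ((425.9286193847656, -368.10003662109375), 43.62982177734375)
scene 138 [ 414.3 -306.1  189.1] [ 404. -324.  180.] [ 424. -288.  194.]
rim 342 ((428.6465759277344, -365.5976867675781), 43.556121826171875)
```

```bash
python3 -m pendant '[{"jaw":0,"tx":2,"ty":-3,"tz":8,"az":-8},{"jaw":0,"tx":4,"ty":-9,"tz":9,"az":-16},{"jaw":0,"tx":6,"ty":-15,"tz":9,"az":-24},{"jaw":0,"tx":8,"ty":-21,"tz":9,"az":-32},{"jaw":0,"tx":10,"ty":-27,"tz":9,"az":-40},{"jaw":0,"tx":12,"ty":-33,"tz":9,"az":-48},{"jaw":0,"tx":14,"ty":-39,"tz":9,"az":-55},{"jaw":0,"tx":16,"ty":-45,"tz":9,"az":-62},{"jaw":0,"tx":18,"ty":-51,"tz":9,"az":-62},{"jaw":0,"tx":20,"ty":-57,"tz":9,"az":-62}]' 60
python3 -m pendant '[{"jaw":0,"tx":2,"ty":-6},{"jaw":0,"tx":3,"ty":-12},{"jaw":0,"tx":4,"ty":-18},{"jaw":0,"tx":5,"ty":-24},{"jaw":0,"tx":6,"ty":-28.7},{"jaw":0,"tx":6,"ty":-28.7}]'; python3 -c "
from h import *
s=manip.get_state();print(s['position'],R.from_quat(np.roll(s['ee_rot'],-1)).as_matrix().round(3))"
```

```text
[0.15206815 0.55435062 0.2024979 ] [[-0.964  0.265 -0.   ]
 [ 0.265  0.964 -0.001]
 [ 0.    -0.001 -1.   ]]invalid input at $[0]: expected keys jaw, tx, ty, tz, ax, ay, az
invalid input at $[0]: expected keys jaw, tx, ty, tz, ax, ay, az
```

```bash
python3 -m pendant '[{"jaw":0,"tx":2,"ty":-3,"tz":8,"ax":0,"ay":0,"az":-8},{"jaw":0,"tx":4,"ty":-9,"tz":9,"ax":0,"ay":0,"az":-16},{"jaw":0,"tx":6,"ty":-15,"tz":9,"ax":0,"ay":0,"az":-24},{"jaw":0,"tx":8,"ty":-21,"tz":9,"ax":0,"ay":0,"az":-32},{"jaw":0,"tx":10,"ty":-27,"tz":9,"ax":0,"ay":0,"az":-40},{"jaw":0,"tx":12,"ty":-33,"tz":9,"ax":0,"ay":0,"az":-48},{"jaw":0,"tx":14,"ty":-39,"tz":9,"ax":0,"ay":0,"az":-55},{"jaw":0,"tx":16,"ty":-45,"tz":9,"ax":0,"ay":0,"az":-62},{"jaw":0,"tx":18,"ty":-51,"tz":9,"ax":0,"ay":0,"az":-62},{"jaw":0,"tx":20,"ty":-57,"tz":9,"ax":0,"ay":0,"az":-62}]' 60
python3 -m pendant '[{"jaw":0,"tx":2,"ty":-6,"tz":0,"ax":0,"ay":0,"az":0},{"jaw":0,"tx":3,"ty":-12,"tz":0,"ax":0,"ay":0,"az":0},{"jaw":0,"tx":4,"ty":-18,"tz":0,"ax":0,"ay":0,"az":0},{"jaw":0,"tx":5,"ty":-24,"tz":0,"ax":0,"ay":0,"az":0},{"jaw":0,"tx":6,"ty":-28.7,"tz":0,"ax":0,"ay":0,"az":0},{"jaw":0,"tx":6,"ty":-28.7,"tz":0,"ax":0,"ay":0,"az":0}]'; python3 -c "
from h import *
s=manip.get_state();print(s['position'],R.from_quat(np.roll(s['ee_rot'],-1)).as_matrix().round(3));grab('top','top1.png')"
```

```text
clock: 1.55
position: [0.3453, 0.004, 0.2932]
ee_rot: [0.001, 0.625, 0.781, 0.001]
contact_force: [1.1, 1.0, 0.2]
width: 0.043
gripper_force: 0.0
clock: 2.3
position: [0.4053, -0.2844, 0.2918]
ee_rot: [-0.0, 0.626, 0.78, -0.0]
contact_force: [0.3, 0.5, 0.3]
width: 0.0426
gripper_force: 0.0
[ 0.40531347 -0.28436394  0.2918037 ] [[-0.215  0.977 -0.001]
 [ 0.977  0.215 -0.   ]
 [ 0.    -0.001 -1.   ]]
```

```bash
python3 -m pendant '[{"jaw":0,"tx":0,"ty":0,"tz":-4,"ax":0,"ay":0,"az":0},{"jaw":0,"tx":0,"ty":0,"tz":-8,"ax":0,"ay":0,"az":0},{"jaw":0,"tx":0,"ty":0,"tz":-11,"ax":0,"ay":0,"az":0},{"jaw":0,"tx":0,"ty":0,"tz":-12.5,"ax":0,"ay":0,"az":0},{"jaw":0,"tx":0,"ty":0,"tz":-12.5,"ax":0,"ay":0,"az":0}]' 60; python3 -c "
from h import *
s=manip.get_state();print(s['position']);im=grab('scene');cv2.imwrite('pics/s2.png',cv2.resize(im['pixels'][180:330,80:280],None,fx=3,fy=3))"
```

```text
clock: 2.98
position: [0.4047, -0.2799, 0.1676]
ee_rot: [-0.001, 0.624, 0.781, 0.0]
contact_force: [-0.2, -1.2, -0.4]
width: 0.0426
gripper_force: 0.0
[ 0.40473785 -0.27994884  0.16760021]
```

View pics/s2.png

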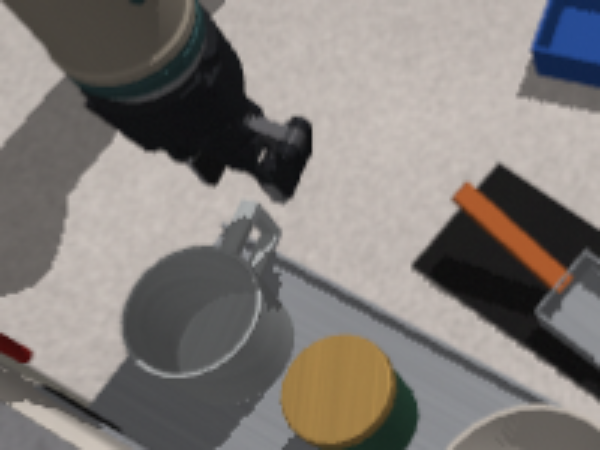

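The gripper stopped about 2.5 cm short of the grip point. Its fingers are at about (285,160) in the crop and the handle end is at (255,215), in line with it. I'll slide in along the bar.

```bash
python3 -m pendant '[{"jaw":0,"tx":0.2,"ty":-0.8,"tz":0,"ax":0,"ay":0,"az":0},{"jaw":0,"tx":0.5,"ty":-1.6,"tz":0,"ax":0,"ay":0,"az":0},{"jaw":0,"tx":0.7,"ty":-2.3,"tz":0,"ax":0,"ay":0,"az":0},{"jaw":0,"tx":0.7,"ty":-2.3,"tz":0,"ax":0,"ay":0,"az":0}]' 60;python3 -m pendant '[{"jaw":-1,"tx":0,"ty":0,"tz":0,"ax":0,"ay":0,"az":0},{"jaw":-1,"tx":0,"ty":0,"tz":0,"ax":0,"ay":0,"az":0},{"jaw":-1,"tx":0,"ty":0,"tz":0,"ax":0,"ay":0,"az":0},{"jaw":-1,"tx":0,"ty":0,"tz":0,"ax":0,"ay":0,"az":0},{"jaw":-1,"tx":0,"ty":0,"tz":0,"ax":0,"ay":0,"az":0}]' 90
```

```text
clock: 3.52
position: [0.4123, -0.305, 0.1679]
ee_rot: [0.0, 0.625, 0.78, 0.0]
contact_force: [0.0, -0.4, -0.6]
width: 0.043
gripper_force: 0.0
clock: 4.15
position: [0.412, -0.304, 0.1679]
ee_rot: [0.0, 0.625, 0.781, 0.0]
contact_force: [-0.6, 0.0, -0.3]
width: 0.0001
gripper_force: 0.0
```

```bash
python3 - <<'E'
from h import *
a=grab('scene');b=grab('top')
A=cv2.resize(a['pixels'][200:320,90:250],(640,480),interpolation=cv2.INTER_CUBIC)[:,:400];B=cv2.resize(b['pixels'][220:320,410:510],(400,400),interpolation=cv2.INTER_CUBIC)
C=np.zeros((480,800,3),np.uint8);C[:,:400]=A;C[:400,400:]=B;cv2.imwrite('pics/s3.png',C)
E
```

```text
(no output)
```

View pics/s3.png

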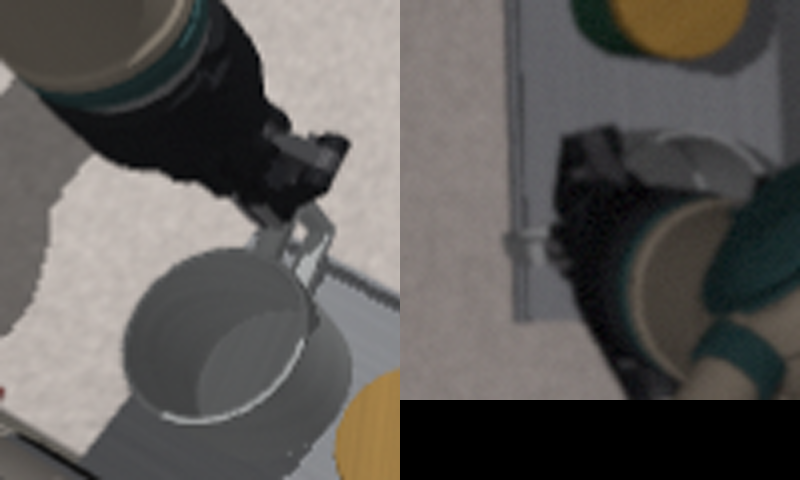

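The cup has not moved. The scene half of the picture shows the closed fingertips at about (290,212), hiding the outer end of the bar. I'll project the TCP into both views to see which side it is on.

```bash
cat >> h.py <<'E'
def proj(im,P):
    T=np.linalg.inv(np.array(im['pose']));K=np.array([[im['fx'],0,im['cx']],[0,im['fy'],im['cy']],[0,0,1.]])
    return cv2.projectPoints(np.array(P,float).reshape(-1,1,3),cv2.Rodrigues(T[:3,:3])[0],T[:3,3],K,np.array(im['D'],float))[0].reshape(-1,2)
E
python3 - <<'E'
from h import *
s=manip.get_state();p=s['position'];print(p,s['width'],s['qpos'])
a=grab('scene');b=grab('top')
pts=[p,p+[0,0,.0187],p+[0,0,.07]]
print('scene crop',((proj(a,pts)-[90,200])*4).round(0).tolist(),'top crop',((proj(b,pts)-[410,220])*4+[400,0]).round(0).tolist())
w=cloud(a).reshape(-1,3)
q=w[(w[:,2]>.13)&(w[:,2]<.20)&(w[:,1]>-.335)&(w[:,1]<-.26)&(w[:,0]>.36)&(w[:,0]<.47)]*1000
v=a['pixels'].reshape(-1,3)[(w[:,2]>.13)&(w[:,2]<.20)&(w[:,1]>-.335)&(w[:,1]<-.26)&(w[:,0]>.36)&(w[:,0]<.47)].mean(1)
d=q[v<70];l=q[v>90]
print('dark',len(d),d.mean(0).round(0),d.min(0).round(0),d.max(0).round(0));print('light',len(l),l.mean(0).round(0),l.min(0).round(0),l.max(0).round(0))
E
```

```text
[ 0.4120332  -0.30405375  0.16786574] -5.226659538451414e-05 [-7.71726663e-01  2.04596237e-01  1.69331206e+00  6.31907420e-05
  1.24356887e+00 -9.92658437e-01]
scene crop [[294.0, 231.0], [281.0, 217.0], [244.0, 175.0]] top crop [[544.0, 239.0], [555.0, 242.0], [588.0, 252.0]]
dark 5 [ 438. -318.  186.] [ 415. -334.  181.] [ 453. -292.  191.]
light 167 [ 420. -310.  159.] [ 394. -335.  130.] [ 455. -288.  200.]
```

```bash
python3 - <<'E'
from h import *
b=grab('top');w=cloud(b);w0=np.load('pics/top0.npz')['w'];px0=np.load('pics/top0.npz')['px']
np.set_printoptions(linewidth=200)
print('cols 436-458, rows 272-288: z now / z before / gray now')
print((w[274:288,434:460,2]*1000).round(0).astype(int));print((w0[274:288,434:460,2]*1000).round(0).astype(int));print(b['pixels'][274:288,434:460].mean(2).astype(int))
E
```

```text
cols 436-458, rows 272-288: z now / z before / gray now
[[                  -2                   -1                   -2                   -1                  122                  126                  120                  117                  118
                   119                  117                  117                  116                  122                  123                  118                  249                  247
                   243                  250                  250                  247                  281                  329                  333                  340]
 [                  -3                   -3                   -3                    0                  123                  126                  128                  117                  120
                   121                  119                  120                  116                  139                  142                  208                  207                  204
                   240                  247                  250                  248                  328   
[... 9056 characters left out ...]
126 115  95  78  74  74  74  84 100 113 116 102  67  50  54  52  35   9  14   7  14  12   8   9  12  15]
 [127 121 103  85  71  74  73  79  95 113 118 107  73  48  41  42  34  22  16  15  13  10  13  12  15  19]
 [126 124 114  99  77  73  74  77  88 110 116 109  84  55  43  38  35  26  27  17   9  17  18   7   4  14]
 [127 127 122 108  81  76  76  70  80 102 115 108  94  70  61  53  46  44  37  23  15  15  11  14  11  16]
 [128 125 123 114  88  80  81  75  88 100 107 107  99  88  74  62  50  47  33  23   7  11  19   8  18  14]
 [127 125 123 114  86  84  87  77  93 103 103 103 100  95  87  69  47  37  22  16   7  15  14  10  10  17]]<stdin>:5: RuntimeWarning: invalid value encountered in cast
```

```bash
python3 - <<'E'
from h import *
p=manip.get_state()['position'];print(p)
for n in['scene','top']:
    im=grab(n);w=cloud(im);g=im['pixels'].mean(2)
    d=np.hypot(w[...,0]-p[0],w[...,1]-p[1])
    m=(d<.03)&(w[...,2]>.13)
    for lo in range(160,260,10):
        k=m&(w[...,2]*1000>=lo)&(w[...,2]*1000<lo+10)
        if k.any(): q=w[k]*1000;print(n,lo,k.sum(),'gray',np.percentile(g[k],[10,50,90]).round(),'xy mean',q[:,:2].mean(0).round(0),'rng',q.min(0)[:2].round(),q.max(0)[:2].round())
E
```

```text
[ 0.41202834 -0.30405586  0.16782665]
scene 160 28 gray [82. 83. 92.] xy mean [ 416. -314.] rng [ 408. -333.] [ 428. -288.]
scene 170 20 gray [82. 84. 91.] xy mean [ 417. -319.] rng [ 408. -334.] [ 427. -289.]
scene 180 63 gray [74. 83. 95.] xy mean [ 417. -318.] rng [ 406. -334.] [ 428. -291.]
scene 190 59 gray [80. 88. 93.] xy mean [ 417. -323.] rng [ 404. -334.] [ 433. -306.]
scene 200 29 gray [ 45.  81. 104.] xy mean [ 419. -318.] rng [ 404. -333.] [ 432. -303.]
scene 210 24 gray [18. 52. 65.] xy mean [ 422. -311.] rng [ 411. -315.] [ 429. -305.]
scene 220 15 gray [21. 51. 80.] xy mean [ 419. -312.] rng [ 411. -316.] [ 427. -308.]
scene 230 10 gray [16. 42. 95.] xy mean [ 417. -313.] rng [ 410. -317.] [ 430. -307.]
scene 240 52 gray [ 16.  22. 103.] xy mean [ 420. -311.] rng [ 390. -323.] [ 437. -292.]
scene 250 47 gray [16. 28. 33.] xy mean [ 432. -303.] rng [ 389. -321.] [ 441. -293.]
top 160 12 gray [69. 73. 77.] xy mean [ 408. -290.] rng [ 401. -292.] [ 414. -289.]
top 170 8 gray [70. 76. 87.] xy mean [ 409. -291.] rng [ 403. -294.] [ 414. -289.]
top 180 28 gray [ 83. 101. 115.] xy mean [ 408. -293.] rng [ 401. -298.] [ 415. -289.]
top 190 4 gray [ 83.  93. 110.] xy mean [ 412. -294.] rng [ 406. -295.] [ 416. -291.]
top 200 21 gray [31. 56. 72.] xy mean [ 414. -296.] rng [ 398. -302.] [ 425. -292.]
top 210 17 gray [22. 41. 61.] xy mean [ 413. -295.] rng [ 400. -299.] [ 424. -293.]
top 220 13 gray [15. 38. 53.] xy mean [ 413. -295.] rng [ 404. -296.] [ 424. -292.]
top 230 9 gray [14. 28. 41.] xy mean [ 415. -293.] rng [ 408. -296.] [ 427. -290.]
top 240 29 gray [13. 20. 54.] xy mean [ 425. -293.] rng [ 383. -300.] [ 441. -285.]
top 250 28 gray [13. 18. 21.] xy mean [ 434. -293.] rng [ 425. -299.] [ 439. -287.]
```

Both depth images agree that the fingertips end near z≈0.20, just above the 0.19 bar, although the state reports 0.168. I'll open the fingers, measure their real tips again and then lower.

```bash
cat > tip.py <<'E'
from h import *
s=manip.get_state();p=s['position'];M=R.from_quat(np.roll(s['ee_rot'],-1)).as_matrix()
print('pos',p.round(4),'w',round(s['width'],4),'f',s['contact_force'].round(1))
for n in['scene','top']:
    im=grab(n);w=cloud(im);g=im['pixels'].max(2)
    t=(w-p)@M*1000
    m=(np.abs(t[...,0])<25)&(np.abs(t[...,1])<70)&(t[...,2]<30)&(t[...,2]>-150)&(g<60)
    for lo in range(-120,30,10):
        k=m&(t[...,2]>=lo)&(t[...,2]<lo+10)
        if k.sum()>2: q=t[k];print(n,'toolz',lo,k.sum(),'x',np.percentile(q[:,0],[5,95]).round(),'y',np.percentile(q[:,1],[3,50,97]).round())
E
python3 tip.py;python3 -m pendant '[{"jaw":0,"tx":0,"ty":0,"tz":0,"ax":0,"ay":0,"az":0},{"jaw":0,"tx":0,"ty":0,"tz":0,"ax":0,"ay":0,"az":0},{"jaw":0,"tx":0,"ty":0,"tz":0,"ax":0,"ay":0,"az":0},{"jaw":0,"tx":0,"ty":0,"tz":0,"ax":0,"ay":0,"az":0}]' 90; python3 tip.py
```

```text
pos [ 0.412  -0.3041  0.1678] w -0.0002 f [ 0.8  0.2 -0.5]
scene toolz -120 78 x [-17.   9.] y [ 8. 46. 63.]
scene toolz -110 48 x [-17. -11.] y [-10.  18.  51.]
scene toolz -100 44 x [-17.  -5.] y [-9. 17. 44.]
scene toolz -90 71 x [-12.   6.] y [-6. 21. 35.]
scene toolz -80 29 x [-13.  -7.] y [-5. 12. 31.]
scene toolz -70 7 x [-11.  -7.] y [-1.  2. 14.]
scene toolz -60 9 x [-11.  -7.] y [ 0.  9. 14.]
scene toolz -50 13 x [-11.  -4.] y [-0. 12. 15.]
scene toolz -40 5 x [-10.  -3.] y [ 4.  9. 14.]
top toolz -120 139 x [-11.  12.] y [-59.  43.  60.]
top toolz -110 44 x [ 4. 17.] y [-52.  16.  52.]
top toolz -100 44 x [ 4. 16.] y [-44.  32.  46.]
top toolz -90 51 x [-0. 12.] y [-11.  25.  37.]
top toolz -80 26 x [ 5. 13.] y [-16.  15.  31.]
top toolz -70 8 x [ 6. 11.] y [-5. -1. 12.]
top toolz -60 15 x [ 5. 11.] y [-4.  5. 14.]
top toolz -50 17 x [ 5. 11.] y [-12.   6.  13.]
top toolz -40 7 x [-1. 10.] y [-11.  -1.  13.]
clock: 5.1
position: [0.412, -0.3041, 0.1678]
ee_rot: [0.0, 0.625, 0.781, 0.0]
contact_force: [0.0, 0.8, -0.4]
width: 0.0427
gripper_force: 0.0
pos [ 0.412  -0.3041  0
[... 235 characters left out ...]
.  56.]
scene toolz -80 29 x [-13.   3.] y [-24.  28.  37.]
scene toolz -70 17 x [-11.  -3.] y [-22. -20.  32.]
scene toolz -60 30 x [-11.  -0.] y [-21. -19.  36.]
scene toolz -50 26 x [-11.   0.] y [-21. -19.  37.]
scene toolz -40 12 x [-8.  1.] y [-21. -20. -19.]
top toolz -120 59 x [-11.  16.] y [-61.  23.  60.]
top toolz -110 53 x [ 3. 16.] y [-57.  16.  58.]
top toolz -100 59 x [ 4. 16.] y [-55.  27.  56.]
top toolz -90 97 x [-5. 12.] y [-52.  34.  49.]
top toolz -80 36 x [-1. 13.] y [-43.  32.  43.]
top toolz -70 6 x [10. 11.] y [-27.  -0.  30.]
top toolz -60 14 x [ 6. 10.] y [-27.  24.  35.]
top toolz -50 12 x [ 6. 11.] y [-29.  26.  32.]
top toolz -40 3 x [-0.  7.] y [-22. -21.  31.]
```

The fingers end about 33 mm behind the reported TCP whether open or shut, so the reported TCP is too low by that much. I'll go 3.3 cm lower and grip.

```bash
python3 -m pendant '[{"jaw":0,"tx":0,"ty":0,"tz":-1.5,"ax":0,"ay":0,"az":0},{"jaw":0,"tx":0,"ty":0,"tz":-3.3,"ax":0,"ay":0,"az":0},{"jaw":0,"tx":0,"ty":0,"tz":-3.3,"ax":0,"ay":0,"az":0},{"jaw":-1,"tx":0,"ty":0,"tz":-3.3,"ax":0,"ay":0,"az":0},{"jaw":-1,"tx":0,"ty":0,"tz":-3.3,"ax":0,"ay":0,"az":0},{"jaw":-1,"tx":0,"ty":0,"tz":-3.3,"ax":0,"ay":0,"az":0},{"jaw":-1,"tx":0,"ty":0,"tz":-3.3,"ax":0,"ay":0,"az":0},{"jaw":-1,"tx":0,"ty":0,"tz":-3.3,"ax":0,"ay":0,"az":0}]' 90; python3 tip.py | head -1
```

```text
clock: 6.2
position: [0.4124, -0.3043, 0.1354]
ee_rot: [0.001, 0.625, 0.781, 0.0]
contact_force: [-1.1, 0.3, 3.0]
width: 0.0103
gripper_force: 88.0
pos [ 0.4124 -0.3043  0.1354] w 0.0103 f [-1.1  0.3  3. ]
```

```bash
python3 -m pendant '[{"jaw":-1,"tx":0,"ty":0,"tz":1,"ax":0,"ay":0,"az":0},{"jaw":-1,"tx":0,"ty":0,"tz":3,"ax":0,"ay":0,"az":0},{"jaw":-1,"tx":0,"ty":0,"tz":5.5,"ax":0,"ay":0,"az":0},{"jaw":-1,"tx":0,"ty":1,"tz":7.5,"ax":0,"ay":0,"az":0},{"jaw":-1,"tx":0.5,"ty":3,"tz":9,"ax":0,"ay":0,"az":0},{"jaw":-1,"tx":1,"ty":6,"tz":9.5,"ax":0,"ay":0,"az":0},{"jaw":-1,"tx":2,"ty":10,"tz":9.5,"ax":0,"ay":0,"az":0},{"jaw":-1,"tx":3,"ty":14,"tz":9.5,"ax":0,"ay":0,"az":0},{"jaw":-1,"tx":4.2,"ty":18,"tz":9.5,"ax":0,"ay":0,"az":0},{"jaw":-1,"tx":5.4,"ty":22,"tz":9.5,"ax":0,"ay":0,"az":0}]' 90; python3 -m pendant '[{"jaw":-1,"tx":1.2,"ty":4.5,"tz":0,"ax":0,"ay":0,"az":0},{"jaw":-1,"tx":2.4,"ty":9,"tz":0,"ax":0,"ay":0,"az":0},{"jaw":-1,"tx":3.7,"ty":13.5,"tz":0,"ax":0,"ay":0,"az":0},{"jaw":-1,"tx":5,"ty":18,"tz":0,"ax":0,"ay":0,"az":0},{"jaw":-1,"tx":6.3,"ty":22.5,"tz":0,"ax":0,"ay":0,"az":0},{"jaw":-1,"tx":7.6,"ty":27,"tz":0,"ax":0,"ay":0,"az":0},{"jaw":-1,"tx":9,"ty":31.5,"tz":0,"ax":0,"ay":0,"az":0},{"jaw":-1,"tx":10.2,"ty":36,"tz":0,"ax":0,"ay":0,"az":0},{"jaw":-1,"tx":11.2,"ty":39.5,"tz":0,"ax":0,"ay":0,"az":0},{"jaw":-1,"tx":11.5,"ty":41.3,"tz":0,"ax":0,"ay":0,"az":0}]';python3 -m pendant '[{"jaw":-1,"tx":0,"ty":0,"tz":0,"ax":0,"ay":0,"az":0},{"jaw":-1,"tx":0,"ty":0,"tz":0,"ax":0,"ay":0,"az":0},{"jaw":-1,"tx":0,"ty":0,"tz":0,"ax":0,"ay":0,"az":0}]'; python3 - <<'E'
from h import *
s=manip.get_state();print(s['position'])
for n in['scene','top']:
    im=grab(n,'c_'+n+'.png');w=cloud(im).reshape(-1,3);g=im['pixels'].reshape(-1,3).max(1)
    q=w[(np.hypot(w[:,0]-.596,w[:,1]-.265)<.07)&(w[:,2]>.17)&(w[:,2]<.3)&(w[:,1]<.3)&(g>60)]
    print(n,len(q),np.percentile(q[:,2],[50,90,95,98]).round(4))
    top=q[q[:,2]>np.percentile(q[:,2],97)-.008]; print(cv2.minEnclosingCircle((top[:,:2]*1000).astype(np.float32)))
E
```

```text
clock: 7.55
position: [0.4657, -0.0816, 0.2297]
ee_rot: [-0.0, 0.625, 0.781, 0.0]
contact_force: [0.9, 1.0, -1.8]
width: 0.0103
gripper_force: 87.8
clock: 8.8
position: [0.5801, 0.3314, 0.229]
ee_rot: [-0.001, 0.624, 0.781, -0.001]
contact_force: [-0.4, -0.0, -1.2]
width: 0.0103
gripper_force: 87.8
clock: 9.18
position: [0.5808, 0.3275, 0.2302]
ee_rot: [0.0, 0.625, 0.78, -0.0]
contact_force: [-0.1, -0.3, -0.9]
width: 0.0099
gripper_force: 87.8
[0.58084413 0.32751549 0.23019923]
scene 1300 [0.2654 0.2931 0.2953 0.2965]
((595.316162109375, 264.16217041015625), 43.39083480834961)
top 951 [0.2179 0.2928 0.2939 0.2948]
((595.4725952148438, 263.52911376953125), 42.90549087524414)
```

```bash
python3 -m pendant '[{"jaw":-1,"tx":0,"ty":0.1,"tz":-3,"ax":0,"ay":0,"az":0},{"jaw":-1,"tx":0,"ty":0.1,"tz":-7,"ax":0,"ay":0,"az":0},{"jaw":-1,"tx":0,"ty":0.1,"tz":-11,"ax":0,"ay":0,"az":0},{"jaw":-1,"tx":0,"ty":0.1,"tz":-15,"ax":0,"ay":0,"az":0},{"jaw":-1,"tx":0,"ty":0.1,"tz":-18.5,"ax":0,"ay":0,"az":0},{"jaw":-1,"tx":0,"ty":0.1,"tz":-20,"ax":0,"ay":0,"az":0},{"jaw":-1,"tx":0,"ty":0.1,"tz":-20.4,"ax":0,"ay":0,"az":0},{"jaw":-1,"tx":0,"ty":0.1,"tz":-20.6,"ax":0,"ay":0,"az":0},{"jaw":-1,"tx":0,"ty":0.1,"tz":-20.6,"ax":0,"ay":0,"az":0}]' 90
python3 -m pendant '[{"jaw":-1,"tx":0,"ty":0,"tz":-0.1,"ax":0,"ay":0,"az":0},{"jaw":-1,"tx":0,"ty":0,"tz":-0.2,"ax":0,"ay":0,"az":0},{"jaw":-1,"tx":0,"ty":0,"tz":-0.2,"ax":0,"ay":0,"az":0}]'
```

```text
clock: 10.4
position: [0.5819, 0.3303, 0.0252]
ee_rot: [0.001, 0.625, 0.781, 0.001]
contact_force: [0.5, 0.5, 0.1]
width: 0.0106
gripper_force: 87.8
clock: 10.78
position: [0.581, 0.33, 0.0219]
ee_rot: [0.0, 0.625, 0.781, 0.0]
contact_force: [0.1, 0.0, -1.0]
width: 0.0101
gripper_force: 87.8
```

```bash
python3 -m pendant '[{"jaw":-1,"tx":0,"ty":0,"tz":-0.1,"ax":0,"ay":0,"az":0},{"jaw":-1,"tx":0,"ty":0,"tz":-0.2,"ax":0,"ay":0,"az":0},{"jaw":-1,"tx":0,"ty":0,"tz":-0.2,"ax":0,"ay":0,"az":0}]'; python3 - <<'E'
from h import *
for n in['scene','top']:
    im=grab(n);w=cloud(im).reshape(-1,3);g=im['pixels'].reshape(-1,3).max(1)
    q=w[(np.hypot(w[:,0]-.596,w[:,1]-.265)<.05)&(w[:,2]>.06)&(w[:,2]<.11)&(w[:,1]<.3)&(g>60)]
    print(n,len(q),np.percentile(q[:,2],[50,90,95,98]).round(4))
    top=q[q[:,2]>np.percentile(q[:,2],97)-.008]; print(cv2.minEnclosingCircle((top[:,:2]*1000).astype(np.float32)))
E
```

```text
clock: 11.15
position: [0.5812, 0.3302, 0.0205]
ee_rot: [0.0, 0.625, 0.781, 0.0]
contact_force: [-1.0, 0.4, 3.2]
width: 0.0106
gripper_force: 88.6
scene 334 [0.0758 0.0852 0.0861 0.0871]
((595.9923095703125, 265.5810546875), 44.610626220703125)
top 164 [0.0828 0.0855 0.0861 0.0871]
((596.2464599609375, 266.7783508300781), 43.26287841796875)
```

```bash
python3 -m pendant '[{"jaw":0,"tx":0,"ty":0,"tz":0,"ax":0,"ay":0,"az":0},{"jaw":0,"tx":0,"ty":0,"tz":0,"ax":0,"ay":0,"az":0},{"jaw":0,"tx":0,"ty":0,"tz":0,"ax":0,"ay":0,"az":0},{"jaw":0,"tx":0,"ty":0,"tz":2,"ax":0,"ay":0,"az":0},{"jaw":0,"tx":0,"ty":0,"tz":6,"ax":0,"ay":0,"az":0},{"jaw":0,"tx":0,"ty":0,"tz":11,"ax":0,"ay":0,"az":0},{"jaw":0,"tx":-2,"ty":-2,"tz":15,"ax":0,"ay":0,"az":10},{"jaw":0,"tx":-3,"ty":-7,"tz":15,"ax":0,"ay":0,"az":20},{"jaw":0,"tx":-4,"ty":-12,"tz":15,"ax":0,"ay":0,"az":30},{"jaw":0,"tx":-5,"ty":-17,"tz":15,"ax":0,"ay":0,"az":40}]' 60; python3 -m pendant '[{"jaw":0,"tx":0,"ty":-5,"tz":0,"ax":0,"ay":0,"az":10},{"jaw":0,"tx":0,"ty":-10,"tz":0,"ax":0,"ay":0,"az":20},{"jaw":0,"tx":0,"ty":-15,"tz":0,"ax":0,"ay":0,"az":29},{"jaw":0,"tx":0,"ty":-20,"tz":0,"ax":0,"ay":0,"az":29},{"jaw":0,"tx":0,"ty":-25,"tz":0,"ax":0,"ay":0,"az":29},{"jaw":0,"tx":0,"ty":-30,"tz":0,"ax":0,"ay":0,"az":29},{"jaw":0,"tx":0,"ty":-34,"tz":0,"ax":0,"ay":0,"az":29},{"jaw":0,"tx":0,"ty":-35.8,"tz":0,"ax":0,"ay":0,"az":29},{"jaw":0,"tx":0,"ty":-35.8,"tz":0,"ax":0,"ay":0,"az":29},{"jaw":0,"tx":0,"ty":-35.8,"tz":0,"ax":0,"ay":0,"az":29}]'; python3 - <<'E'
from h import *
s=manip.get_state();print(s['position'],s['qpos'].round(2),R.from_quat(np.roll(s['ee_rot'],-1)).as_matrix().round(3).tolist())
for n in['scene','top']:
    im=grab(n);w=cloud(im).reshape(-1,3);g=im['pixels'].reshape(-1,3).max(1)
    q=w[(np.hypot(w[:,0]-.596,w[:,1]-.265)<.05)&(w[:,2]>.06)&(w[:,2]<.11)&(w[:,1]<.3)&(g>60)]
    top=q[q[:,2]>.079]; print(n,len(q),np.percentile(q[:,2],[50,95]).round(4),cv2.minEnclosingCircle((top[:,:2]*1000).astype(np.float32)))
E
```

```text
clock: 12.5
position: [0.5306, 0.1585, 0.1699]
ee_rot: [0.0, 0.317, 0.948, 0.0]
contact_force: [0.2, 0.1, -0.6]
width: 0.0425
gripper_force: 0.0
clock: 13.75
position: [0.5309, -0.1966, 0.1697]
ee_rot: [-0.0, 0.072, 0.997, 0.001]
contact_force: [0.4, 0.5, 0.7]
width: 0.0424
gripper_force: 0.0
[ 0.53089621 -0.19655577  0.16973184] [-0.48  0.28  1.58  0.    1.28 -1.9 ] [[-0.99, 0.144, -0.0], [0.144, 0.99, 0.001], [0.001, 0.001, -1.0]]
scene 327 [0.0758 0.0864] ((596.7050170898438, 264.7054443359375), 43.9262580871582)
top 208 [0.0816 0.0858] ((596.1588745117188, 266.6895751953125), 43.28947067260742)
```

```bash
python3 -m pendant '[{"jaw":0,"tx":0,"ty":-0.1,"tz":-4,"ax":0,"ay":0,"az":0},{"jaw":0,"tx":0,"ty":-0.1,"tz":-9,"ax":0,"ay":0,"az":0},{"jaw":0,"tx":0,"ty":-0.1,"tz":-13,"ax":0,"ay":0,"az":0},{"jaw":0,"tx":0,"ty":-0.1,"tz":-15.5,"ax":0,"ay":0,"az":0},{"jaw":0,"tx":0,"ty":-0.1,"tz":-16.8,"ax":0,"ay":0,"az":0},{"jaw":0,"tx":0,"ty":-0.1,"tz":-16.8,"ax":0,"ay":0,"az":0}]' 60; python3 -m pendant '[{"jaw":-1,"tx":0,"ty":0,"tz":0,"ax":0,"ay":0,"az":0},{"jaw":-1,"tx":0,"ty":0,"tz":0,"ax":0,"ay":0,"az":0},{"jaw":-1,"tx":0,"ty":0,"tz":0,"ax":0,"ay":0,"az":0},{"jaw":-1,"tx":0,"ty":0,"tz":0,"ax":0,"ay":0,"az":0}]' 110; python3 - <<'E'
from h import *
s=manip.get_state();print(s['position'],s['contact_force'].round(1),s['moment'].round(2))
im=grab('scene');A=cv2.resize(im['pixels'][200:350,180:380],None,fx=3.9,fy=3.9,interpolation=cv2.INTER_CUBIC);cv2.imwrite('pics/s4.png',A)
E
```

```text
clock: 14.6
position: [0.5309, -0.1983, 0.0015]
ee_rot: [-0.0, 0.072, 0.997, 0.0]
contact_force: [-0.3, -0.0, -0.2]
width: 0.0428
gripper_force: 0.0
clock: 15.1
position: [0.5319, -0.1994, 0.0031]
ee_rot: [0.001, 0.073, 0.997, -0.0]
contact_force: [-1.0, 0.9, 6.5]
width: 0.0144
gripper_force: 107.3
[ 0.5319069  -0.19937954  0.00309395] [-1.   0.9  6.5] [ 0.27 -0.2   0.04]
```

View pics/s4.png

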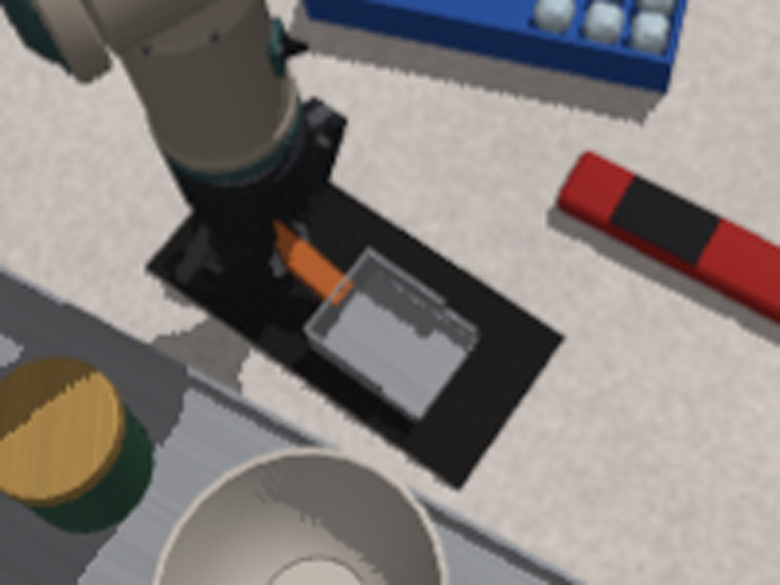

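The jaws hold the handle at a width of 14.4 mm, and the scoop still lies flat with its bowl at about (395,330) in the crop. I'll lift it and carry it over the near half of the tub.

```bash
python3 -m pendant '[{"jaw":-1,"tx":0,"ty":0,"tz":2,"ax":0,"ay":0,"az":0},{"jaw":-1,"tx":0,"ty":0,"tz":5,"ax":0,"ay":0,"az":0},{"jaw":-1,"tx":0,"ty":0,"tz":9,"ax":0,"ay":0,"az":0},{"jaw":-1,"tx":-1,"ty":3,"tz":11,"ax":0,"ay":0,"az":5},{"jaw":-1,"tx":-2.5,"ty":7,"tz":11,"ax":0,"ay":0,"az":10},{"jaw":-1,"tx":-4,"ty":11,"tz":11,"ax":0,"ay":0,"az":15},{"jaw":-1,"tx":-5.5,"ty":15,"tz":11,"ax":0,"ay":0,"az":20},{"jaw":-1,"tx":-7,"ty":19,"tz":11,"ax":0,"ay":0,"az":22.4},{"jaw":-1,"tx":-7.4,"ty":21.3,"tz":11,"ax":0,"ay":0,"az":22.4},{"jaw":-1,"tx":-7.4,"ty":21.3,"tz":11,"ax":0,"ay":0,"az":22.4}]' 110; python3 -m pendant '[{"jaw":-1,"tx":0,"ty":0,"tz":0,"ax":0,"ay":0,"az":0},{"jaw":-1,"tx":0,"ty":0,"tz":0,"ax":0,"ay":0,"az":0}]'; cat > sc.py <<'E'
from h import *
s=manip.get_state();p=s['position'];M=R.from_quat(np.roll(s['ee_rot'],-1)).as_matrix()
print('pos',p.round(4),'toolz',M[:,2].round(3),'yaw',np.degrees(np.arctan2(M[1,1],M[0,1])).round(1)-90,'f',s['contact_force'].round(1))
sx=-M[:,0].copy()
# scoop frame directions: x=-toolx, y=tooly?, z=-toolz  ; predicted lip from nominal
X=np.cross(M[:,1],-M[:,2]); print('scoop x',X.round(3))
for k in (.033,):
    g=p-M[:,2]*(k+.0187); lip=g+X*.124+M[:,2]*.048; print('pred lip',(lip*1000).round(1),'grip',(g*1000).round(1))
u=np.array([np.cos(.2462),np.sin(.2462)]);v=np.array([-u[1],u[0]]);c=np.array([.5575,.0345])
print('lip in tub',((lip[:2]-c)@u*1000).round(1),((lip[:2]-c)@v*1000).round(1),'tcp',((p[:2]-c)@u*1000).round(1))
a=grab('scene');b=grab('top')
for n,im in(('scene',a),('top',b)): print(n,'lip px',proj(im,[lip,g,lip+M[:,1]*.031,lip-M[:,1]*.031]).round(0).tolist())
for n,im in(('scene',a),('top',b)):
    w=cloud(im);hsv=cv2.cvtColor(im['pixels'],cv2.COLOR_BGR2HSV).astype(int)
    t=(w-lip)@np.c_[X,M[:,1],-M[:,2]]*1000
    k=(abs(t[...,1])<40)&(t[...,0]>-100)&(t[...,0]<12)&(t[...,2]>-12)&(t[...,2]<45)&~((hsv[...,0]>95)&(hsv[...,1]>120))
    q=t[k]
    if len(q)>20: print(n,len(q),'scoop-frame pts rel lip x',np.percentile(q[:,0],[2,98]).round(),'y',np.percentile(q[:,1],[2,98]).round(),'floor z',np.round(np.percentile(q[(abs(q[:,1])<20)][:,2],[5,25,50,75,95]),1))
E
python3 sc.py
```

```text
clock: 16.4
position: [0.4561, 0.015, 0.1118]
ee_rot: [-0.0, -0.124, 0.992, 0.0]
contact_force: [-0.1, -0.8, -1.7]
width: 0.0145
gripper_force: 107.4
clock: 16.65
position: [0.4574, 0.013, 0.1118]
ee_rot: [0.0, -0.122, 0.993, -0.0]
contact_force: [-0.1, 0.7, -0.1]
width: 0.0147
gripper_force: 107.4
pos [0.4574 0.013  0.1118] toolz [ 0. -0. -1.] yaw 14.0 f [-0.1  0.7 -0.1]
scoop x [ 0.97   0.242 -0.   ]
pred lip [577.7  43.  115.5] grip [457.4  13.  163.5]
lip in tub 21.7 3.3 tcp -102.3
scene lip px [[316.0, 176.0], [264.0, 154.0], [319.0, 165.0], [313.0, 186.0]]
top lip px [[278.0, 202.0], [291.0, 259.0], [264.0, 206.0], [292.0, 199.0]]
scene 1040 scoop-frame pts rel lip x [-95.  -2.] y [-32.  31.] floor z [-2.9 -1.6 -0.4  7.  36.2]
top 1063 scoop-frame pts rel lip x [-80.  -2.] y [-30.  30.] floor z [-5.7 -4.  -2.8 -1.3 25.6]
```

```bash
python3 -m pendant '[{"jaw":-1,"tx":0,"ty":0.2,"tz":-2,"ax":0,"ay":0,"az":0},{"jaw":-1,"tx":0,"ty":0.2,"tz":-5,"ax":0,"ay":0,"az":0},{"jaw":-1,"tx":0,"ty":0.2,"tz":-8,"ax":0,"ay":0,"az":0},{"jaw":-1,"tx":0,"ty":0.2,"tz":-9.7,"ax":0,"ay":0,"az":0},{"jaw":-1,"tx":0,"ty":0.2,"tz":-10.4,"ax":0,"ay":0,"az":0},{"jaw":-1,"tx":0,"ty":0.2,"tz":-10.4,"ax":0,"ay":0,"az":0}]' 110; python3 -m pendant '[{"jaw":-1,"tx":0,"ty":0,"tz":-0.2,"ax":0,"ay":0,"az":0},{"jaw":-1,"tx":0,"ty":0,"tz":-0.4,"ax":0,"ay":0,"az":0},{"jaw":-1,"tx":0,"ty":0,"tz":-0.5,"ax":0,"ay":0,"az":0},{"jaw":-1,"tx":0,"ty":0,"tz":-0.5,"ax":0,"ay":0,"az":0}]'; python3 sc.py
```

```text
clock: 17.5
position: [0.4571, 0.0156, 0.0077]
ee_rot: [-0.0, -0.122, 0.993, 0.0]
contact_force: [0.3, -0.3, -0.2]
width: 0.0144
gripper_force: 107.5
clock: 18.0
position: [0.4573, 0.0158, 0.0034]
ee_rot: [0.0, -0.122, 0.992, -0.0]
contact_force: [-1.4, -0.9, 3.4]
width: 0.0146
gripper_force: 108.3
pos [0.4573 0.0158 0.0034] toolz [ 0.001 -0.    -1.   ] yaw 14.099999999999994 f [-1.4 -0.9  3.4]
scoop x [0.97  0.243 0.001]
pred lip [577.5  45.9   7.1] grip [457.2  15.8  55.1]
lip in tub 22.2 6.2 tcp -101.8
scene lip px [[316.0, 197.0], [270.0, 178.0], [319.0, 188.0], [314.0, 207.0]]
top lip px [[280.0, 206.0], [292.0, 257.0], [268.0, 209.0], [293.0, 203.0]]
scene 911 scoop-frame pts rel lip x [-95.  10.] y [-32.  39.] floor z [-3.7 -1.5 -0.   7.5 35.6]
top 1011 scoop-frame pts rel lip x [-81.  10.] y [-31.  32.] floor z [-5.8 -3.6 -1.8 -0.1 24.7]
```

```bash
python3 -m pendant '[{"jaw":-1,"tx":0.3,"ty":0.07,"tz":0,"ax":-0.25,"ay":1,"az":0},{"jaw":-1,"tx":1.1,"ty":0.27,"tz":0,"ax":-0.25,"ay":1,"az":0},{"jaw":-1,"tx":2.1,"ty":0.52,"tz":0,"ax":-0.25,"ay":1,"az":0},{"jaw":-1,"tx":3.1,"ty":0.78,"tz":0,"ax":-0.25,"ay":1,"az":0},{"jaw":-1,"tx":4.1,"ty":1.03,"tz":0,"ax":-0.25,"ay":1,"az":0},{"jaw":-1,"tx":5.1,"ty":1.28,"tz":0,"ax":-0.25,"ay":1,"az":0},{"jaw":-1,"tx":6.1,"ty":1.53,"tz":0,"ax":-0.25,"ay":1,"az":0}]' 110; python3 -m pendant '[{"jaw":-1,"tx":0.8,"ty":0.2,"tz":0,"ax":0,"ay":0,"az":0},{"jaw":-1,"tx":1.6,"ty":0.4,"tz":0,"ax":0,"ay":0,"az":0},{"jaw":-1,"tx":2.4,"ty":0.6,"tz":0,"ax":0,"ay":0,"az":0},{"jaw":-1,"tx":2.8,"ty":0.7,"tz":0,"ax":0,"ay":0,"az":0},{"jaw":-1,"tx":2.8,"ty":0.7,"tz":0,"ax":0,"ay":0,"az":0}]'; python3 sc.py; python3 -c "
from h import *
a=grab('scene')['pixels'][150:240,230:380];b=grab('top')['pixels'][140:290,240:330]
C=np.zeros((600,800,3),np.uint8);A=cv2.resize(a,(480,288),interpolation=cv2.INTER_CUBIC);B=cv2.resize(b,(315,525),interpolation=cv2.INTER_CUBIC);C[:288,:480]=A;C[:525,485:]=B;cv2.imwrite('pics/s5.png',C)"
```

```text
clock: 18.98
position: [0.5172, 0.0312, 0.0034]
ee_rot: [-0.01, -0.122, 0.992, -0.001]
contact_force: [-4.9, -2.0, 7.5]
width: 0.0144
gripper_force: 108.3
clock: 19.6
position: [0.5331, 0.0361, 0.0033]
ee_rot: [-0.021, -0.123, 0.992, -0.002]
contact_force: [-23.8, -8.8, 26.0]
width: 0.0142
gripper_force: 109.5
pos [0.5331 0.0361 0.0033] toolz [-0.042 -0.008 -0.999] yaw 14.099999999999994 f [-23.8  -8.8  26. ]
scoop x [ 0.969  0.244 -0.042]
pred lip [653.4  66.4   1.7] grip [535.3  36.5  54.9]
lip in tub 100.8 7.5 tcp -23.3
scene lip px [[346.0, 204.0], [300.0, 184.0], [348.0, 194.0], [343.0, 214.0]]
top lip px [[272.0, 176.0], [283.0, 223.0], [260.0, 179.0], [284.0, 172.0]]
scene 947 scoop-frame pts rel lip x [-95.   9.] y [-33.  38.] floor z [ 1.2 17.4 25.2 28.4 36.6]
top 289 scoop-frame pts rel lip x [-21.  11.] y [-32.  23.] floor z [ 4.1 21.5 24.4 26.8 29. ]
```

View pics/s5.png

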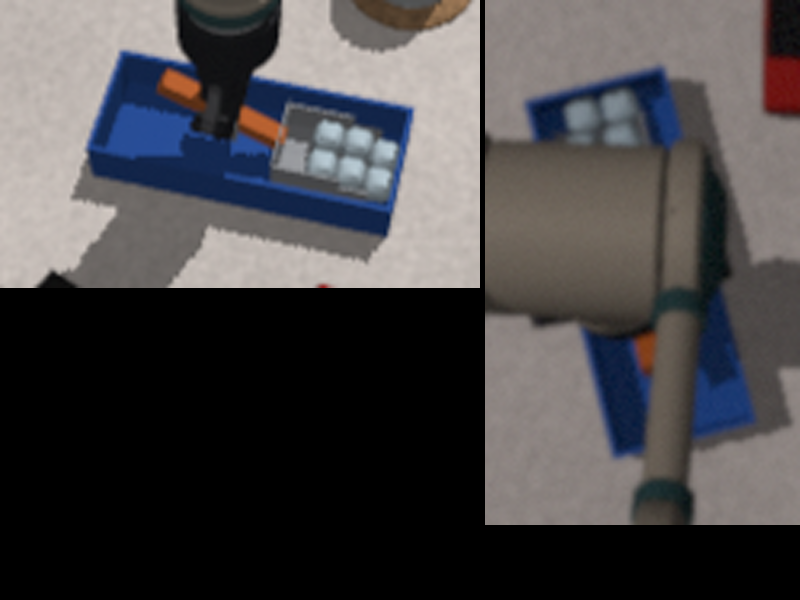

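The scoop now holds all six cubes between its walls, with the last row at about (380,165) and only partly on the floor plate. The push is pressing the lip down at 26 N, so I'll take off some of that pressure before pushing the rest of the way.

```bash
python3 -m pendant '[{"jaw":-1,"tx":-0.3,"ty":-0.1,"tz":0.2,"ax":0.2,"ay":-0.7,"az":0},{"jaw":-1,"tx":-0.3,"ty":-0.1,"tz":0.3,"ax":0.25,"ay":-1,"az":0},{"jaw":-1,"tx":0.2,"ty":0,"tz":0.3,"ax":0.25,"ay":-1,"az":0},{"jaw":-1,"tx":0.6,"ty":0.1,"tz":0.3,"ax":0.25,"ay":-1,"az":0},{"jaw":-1,"tx":0.6,"ty":0.1,"tz":0.3,"ax":0.25,"ay":-1,"az":0}]' 110; python3 sc.py
```

```text
clock: 20.42
position: [0.5523, 0.0394, 0.0055]
ee_rot: [-0.0, -0.122, 0.992, 0.0]
contact_force: [-1.1, 0.3, -1.7]
width: 0.0146
gripper_force: 107.6
pos [0.5523 0.0394 0.0055] toolz [-0.001  0.    -1.   ] yaw 14.099999999999994 f [-1.1  0.3 -1.7]
scoop x [ 0.97   0.243 -0.001]
pred lip [672.5  69.5   9.2] grip [552.3  39.4  57.2]
lip in tub 120.1 6.0 tcp -3.9
scene lip px [[353.0, 204.0], [306.0, 185.0], [355.0, 195.0], [351.0, 215.0]]
top lip px [[270.0, 167.0], [281.0, 215.0], [258.0, 170.0], [283.0, 164.0]]
scene 948 scoop-frame pts rel lip x [-95.  10.] y [-32.  39.] floor z [-7.5 18.5 23.1 25.5 35.6]
top 369 scoop-frame pts rel lip x [-35.   4.] y [-32.  32.] floor z [ 3.7 19.4 21.6 24.2 33. ]
```

The lip has reached the far wall with no load on it. I'll tilt back and lift.

```bash
python3 -m pendant '[{"jaw":-1,"tx":-0.2,"ty":0,"tz":0.1,"ax":0.7,"ay":-2.9,"az":0},{"jaw":-1,"tx":-0.3,"ty":-0.1,"tz":0.3,"ax":1.5,"ay":-5.8,"az":0},{"jaw":-1,"tx":-0.3,"ty":-0.1,"tz":0.6,"ax":2.2,"ay":-8.7,"az":0},{"jaw":-1,"tx":-0.3,"ty":-0.1,"tz":1,"ax":2.9,"ay":-11.6,"az":0},{"jaw":-1,"tx":-0.3,"ty":-0.1,"tz":1.6,"ax":3.6,"ay":-14.6,"az":0},{"jaw":-1,"tx":-0.3,"ty":-0.1,"tz":2.6,"ax":4.1,"ay":-16.5,"az":0},{"jaw":-1,"tx":-0.3,"ty":-0.1,"tz":4.6,"ax":4.1,"ay":-16.5,"az":0},{"jaw":-1,"tx":-0.3,"ty":-0.1,"tz":7,"ax":4.1,"ay":-16.5,"az":0},{"jaw":-1,"tx":-0.3,"ty":-0.1,"tz":9.5,"ax":4.1,"ay":-16.5,"az":0},{"jaw":-1,"tx":-0.3,"ty":-0.1,"tz":11,"ax":4.1,"ay":-16.5,"az":0}]' 110; python3 -m pendant '[{"jaw":-1,"tx":0,"ty":0,"tz":0,"ax":0,"ay":0,"az":0},{"jaw":-1,"tx":0,"ty":0,"tz":0,"ax":0,"ay":0,"az":0}]';python3 sc.py; python3 -c "
from h import *
a=grab('scene')['pixels'][120:240,230:390];cv2.imwrite('pics/s6.png',cv2.resize(a,(800,600),interpolation=cv2.INTER_CUBIC))"
```

```text
clock: 21.78
position: [0.5502, 0.0381, 0.1177]
ee_rot: [0.148, -0.121, 0.981, 0.017]
contact_force: [0.9, -0.2, -1.7]
width: 0.0143
gripper_force: 107.4
clock: 22.02
position: [0.5485, 0.0383, 0.1152]
ee_rot: [0.146, -0.121, 0.982, 0.018]
contact_force: [-0.2, 0.5, -1.7]
width: 0.0145
gripper_force: 107.4
pos [0.5485 0.0383 0.1152] toolz [ 0.283  0.071 -0.957] yaw 14.099999999999994 f [-0.2  0.5 -1.7]
scoop x [0.928 0.232 0.291]
pred lip [662.5  66.9 154.8] grip [533.9  34.7 164.6]
lip in tub 109.7 5.8 tcp -7.8
scene lip px [[353.0, 173.0], [297.0, 159.0], [356.0, 162.0], [351.0, 184.0]]
top lip px [[265.0, 161.0], [280.0, 221.0], [251.0, 164.0], [279.0, 157.0]]
scene 1126 scoop-frame pts rel lip x [-94.  -1.] y [-32.  30.] floor z [ 1.3 19.2 22.9 25.4 36. ]
top 1288 scoop-frame pts rel lip x [-94.  -2.] y [-30.  30.] floor z [-2.2 17.3 20.7 23.4 34.1]
```

View pics/s6.png

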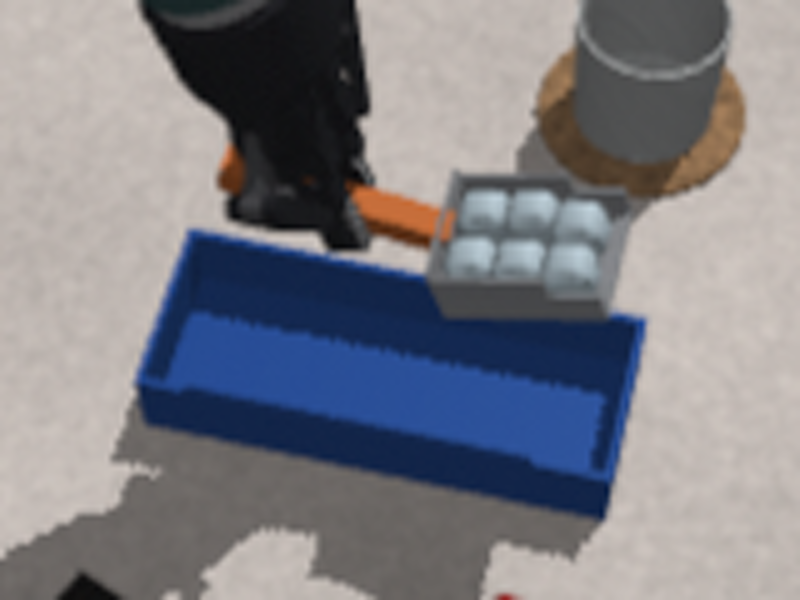

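All six cubes sit in the scoop, around (525,235), and the tub is empty. The cup stands on the coaster at (650,90). I'll work out the pour poses, with the reported TCP lying about 124 mm behind the lip along the scoop floor.

```bash
cat > pour.py <<'E'
import numpy as np
c=np.array([.5964,.2657]);a=np.radians(24);h=np.array([np.cos(a),np.sin(a)])
def tcp(pd,d,z):  # pitch deg (down +), lip distance past cup centre, lip z
    t=np.radians(pd);X=np.r_[h*np.cos(t),-np.sin(t)]
    return np.r_[c+h*d,z]-.124*X
A=tcp(-17,-.035,.16);print('A',A.round(4))
for pd,d,z in [(-8,-.028,.13),(0,-.02,.11),(8,-.016,.1),(16,-.015,.096),(24,-.015,.094),(32,-.015,.092),(40,-.015,.090),(48,-.015,.088),(55,-.015,.088),(62,-.015,.088)]:
    D=(tcp(pd,d,z)-A)*100;r=pd+17;print(pd,D.round(1),'ax %.1f ay %.1f'%(-r*np.sin(a),r*np.cos(a)))
E
python3 pour.py; python3 -m pendant '[{"jaw":-1,"tx":-0.5,"ty":1,"tz":0.1,"ax":0,"ay":0,"az":1},{"jaw":-1,"tx":-1.7,"ty":3,"tz":0.3,"ax":0,"ay":0,"az":2},{"jaw":-1,"tx":-3,"ty":5.5,"tz":0.5,"ax":0,"ay":0,"az":3.5},{"jaw":-1,"tx":-4.4,"ty":8,"tz":0.7,"ax":0,"ay":0,"az":5},{"jaw":-1,"tx":-5.8,"ty":10.5,"tz":0.9,"ax":0,"ay":0,"az":6.5},{"jaw":-1,"tx":-7.2,"ty":13,"tz":0.9,"ax":0,"ay":0,"az":8},{"jaw":-1,"tx":-8.5,"ty":15.2,"tz":0.9,"ax":0,"ay":0,"az":9.2},{"jaw":-1,"tx":-9.1,"ty":16.2,"tz":0.9,"ax":0,"ay":0,"az":9.9},{"jaw":-1,"tx":-9.2,"ty":16.5,"tz":0.9,"ax":0,"ay":0,"az":9.9},{"jaw":-1,"tx":-9.2,"ty":16.5,"tz":0.9,"ax":0,"ay":0,"az":9.9}]' 110; python3 sc.py
```

```text
A [0.4561 0.2032 0.1237]
-8 [ 0.3  0.1 -1.1] ax -3.7 ay 8.2
0 [ 0.9  0.4 -1.4] ax -6.9 ay 15.5
8 [ 1.4  0.6 -0.6] ax -10.2 ay 22.8
16 [1.8 0.8 0.6] ax -13.4 ay 30.1
24 [2.3 1.  2.1] ax -16.7 ay 37.5
32 [3.1 1.4 3.4] ax -19.9 ay 44.8
40 [4.  1.8 4.6] ax -23.2 ay 52.1
48 [5.1 2.3 5.6] ax -26.4 ay 59.4
55 [6.2 2.7 6.6] ax -29.3 ay 65.8
62 [7.3 3.3 7.4] ax -32.1 ay 72.2
clock: 23.42
position: [0.4574, 0.2031, 0.1249]
ee_rot: [0.145, -0.205, 0.967, 0.03]
contact_force: [-0.6, -0.3, -0.9]
width: 0.0141
gripper_force: 107.5
pos [0.4574 0.2031 0.1249] toolz [ 0.268  0.118 -0.956] yaw 24.0 f [-0.6 -0.3 -0.9]
scoop x [0.874 0.388 0.293]
pred lip [564.8 250.8 164.7] grip [443.6 197.  174.3]
lip in tub 59.8 208.0 tcp -56.0
scene lip px [[349.0, 102.0], [297.0, 97.0], [349.0, 93.0], [349.0, 111.0]]
top lip px [[176.0, 207.0], [200.0, 266.0], [162.0, 213.0], [190.0, 201.0]]
scene 957 scoop-frame pts rel lip x [-95.  -0.] y [-33.  32.] floor z [ 1.5 19.5 23.1 25.6 35.5]
top 1460 scoop-frame pts rel lip x [-94.  -2.] y [-31.  30.] floor z [-1.2 17.3 21.1 23.7 33.3]
```

```bash
python3 -m pendant '[{"jaw":-1,"tx":0.2,"ty":0.1,"tz":-1.1,"ax":-3.7,"ay":8.2,"az":0},{"jaw":-1,"tx":0.8,"ty":0.4,"tz":-1.4,"ax":-6.9,"ay":15.5,"az":0},{"jaw":-1,"tx":1.3,"ty":0.6,"tz":-0.6,"ax":-10.2,"ay":22.8,"az":0},{"jaw":-1,"tx":1.5,"ty":0.7,"tz":0,"ax":-11.8,"ay":26.5,"az":0},{"jaw":-1,"tx":1.7,"ty":0.8,"tz":0.6,"ax":-13.4,"ay":30.1,"az":0},{"jaw":-1,"tx":2,"ty":0.9,"tz":1.3,"ax":-15,"ay":33.8,"az":0},{"jaw":-1,"tx":2.2,"ty":1,"tz":2.1,"ax":-16.7,"ay":37.5,"az":0}]' 110; cat > ice.py <<'E'
from h import *
s=manip.get_state();p=s['position'];M=R.from_quat(np.roll(s['ee_rot'],-1)).as_matrix();X=np.cross(M[:,1],-M[:,2]);lip=p+X*.124
print('lip',(lip*1000).round(0),'pitch',np.degrees(-np.arcsin(X[2])).round(1),'q',s['qpos'].round(2))
for n in['scene','top']:
    im=grab(n);w=cloud(im);hsv=cv2.cvtColor(im['pixels'],cv2.COLOR_BGR2HSV).astype(int);H,S,V=hsv[...,0],hsv[...,1],hsv[...,2]
    k=(H>85)&(H<115)&(S>18)&(S<110)&(V>120)&np.isfinite(w[...,0])&(w[...,0]>.3)&(w[...,0]<.9)&(w[...,1]>-.27)&(w[...,1]<.5)&(w[...,2]<.35)
    m,l,st,c=cv2.connectedComponentsWithStats(k.astype(np.uint8))
    for i in range(1,m):
        if st[i,4]>8: print(n,st[i,4],c[i].round(0),(np.nanmedian(w[l==i],0)*1000).round(0))
E
python3 ice.py
```

```text
clock: 24.4
position: [0.4805, 0.2129, 0.1455]
ee_rot: [-0.204, -0.202, 0.957, -0.044]
contact_force: [-0.2, 0.1, -1.8]
width: 0.0141
gripper_force: 107.5
lip [584. 259.  95.] pitch 24.1 q [ 0.32  0.5   1.38 -0.04  1.68 -1.67]
scene 316 [350. 112.] [567. 252. 132.]
top 116 [184. 197.] [593. 246. 122.]
top 20 [174. 195.] [595. 269. 120.]
```

```bash
python3 -m pendant '[{"jaw":-1,"tx":0.4,"ty":0.2,"tz":0.7,"ax":-1.6,"ay":3.7,"az":0},{"jaw":-1,"tx":0.8,"ty":0.4,"tz":1.3,"ax":-3.3,"ay":7.3,"az":0},{"jaw":-1,"tx":1.2,"ty":0.6,"tz":1.9,"ax":-4.9,"ay":11,"az":0},{"jaw":-1,"tx":1.7,"ty":0.8,"tz":2.5,"ax":-6.5,"ay":14.6,"az":0},{"jaw":-1,"tx":2.2,"ty":1,"tz":3,"ax":-8.1,"ay":18.3,"az":0},{"jaw":-1,"tx":2.8,"ty":1.3,"tz":3.5,"ax":-9.8,"ay":21.9,"az":0},{"jaw":-1,"tx":2.8,"ty":1.3,"tz":3.5,"ax":-9.8,"ay":21.9,"az":0},{"jaw":-1,"tx":2.8,"ty":1.3,"tz":3.5,"ax":-9.8,"ay":21.9,"az":0}]' 110; python3 ice.py
```

```text
clock: 25.5
position: [0.5069, 0.2259, 0.1809]
ee_rot: [-0.397, -0.19, 0.894, -0.085]
contact_force: [-0.8, 0.1, -0.8]
width: 0.0141
gripper_force: 107.7
lip [583. 260.  89.] pitch 48.0 q [ 0.34  0.78  0.99 -0.08  2.21 -1.67]
scene 27 [367. 130.] [616. 276.  56.]
top 39 [190. 190.] [615. 249.  54.]
```

```bash
python3 -m pendant '[{"jaw":-1,"tx":1.1,"ty":0.4,"tz":1,"ax":-2.8,"ay":6.4,"az":0},{"jaw":-1,"tx":1.9,"ty":0.9,"tz":1.6,"ax":-4.9,"ay":11,"az":0},{"jaw":-1,"tx":1.9,"ty":0.9,"tz":1.6,"ax":-4.9,"ay":11,"az":0},{"jaw":-1,"tx":1.9,"ty":0.9,"tz":1.6,"ax":-4.9,"ay":11,"az":0}]' 110; python3 ice.py; python3 -c "
from h import *
a=grab('scene')['pixels'][70:190,290:450];cv2.imwrite('pics/s7.png',cv2.resize(a,(800,600),interpolation=cv2.INTER_CUBIC))"
```

```text
clock: 26.1
position: [0.5257, 0.2351, 0.1976]
ee_rot: [-0.489, -0.18, 0.847, -0.105]
contact_force: [0.2, -0.1, -1.0]
width: 0.0142
gripper_force: 107.7
lip [582. 260.  90.] pitch 60.0 q [ 0.34  0.93  0.78 -0.11  2.47 -1.69]
scene 28 [367. 130.] [616. 275.  57.]
top 21 [192. 189.] [616. 248.  54.]
top 17 [179. 190.] [613. 278.  55.]
top 19 [195. 200.] [590. 246.  31.]
```

```bash
python3 -m pendant '[{"jaw":-1,"tx":-1.6,"ty":-0.7,"tz":0.7,"ax":4.1,"ay":-9.1,"az":0},{"jaw":-1,"tx":-3,"ty":-1.3,"tz":0.7,"ax":8.1,"ay":-18.3,"az":0},{"jaw":-1,"tx":-4.1,"ty":-1.8,"tz":0.4,"ax":12.2,"ay":-27.4,"az":0},{"jaw":-1,"tx":-5,"ty":-2.2,"tz":-0.6,"ax":16.3,"ay":-36.5,"az":0},{"jaw":-1,"tx":-5.5,"ty":-2.4,"tz":-2.1,"ax":20.3,"ay":-45.7,"az":0},{"jaw":-1,"tx":-5.7,"ty":-2.5,"tz":-4.3,"ax":24.4,"ay":-54.8,"az":0},{"jaw":-1,"tx":-5.7,"ty":-6,"tz":-4.3,"ax":24.4,"ay":-54.8,"az":0},{"jaw":-1,"tx":-5.7,"ty":-11,"tz":-4.3,"ax":24.4,"ay":-54.8,"az":0},{"jaw":-1,"tx":-5.7,"ty":-14,"tz":-4.3,"ax":24.4,"ay":-54.8,"az":0},{"jaw":-1,"tx":-5.7,"ty":-14,"tz":-4.3,"ax":24.4,"ay":-54.8,"az":0}]' 110; python3 ice.py; python3 sc.py
```

```text
clock: 27.5
position: [0.4678, 0.0935, 0.1549]
ee_rot: [-0.0, -0.206, 0.979, -0.001]
contact_force: [0.7, -0.4, -1.3]
width: 0.0139
gripper_force: 107.7
lip [581. 143. 155.] pitch 0.1 q [ 0.05  0.16  1.78 -0.    1.2  -1.93]
scene 27 [367. 130.] [617. 276.  56.]
scene 11 [355. 131.] [581. 275.  34.]
top 35 [190. 191.] [611. 253.  54.]
top 22 [195. 200.] [592. 247.  31.]
pos [0.4684 0.0954 0.1546] toolz [ 0.    -0.001 -1.   ] yaw 23.900000000000006 f [ 0.2 -0.1 -1.2]
scoop x [ 0.914  0.405 -0.   ]
pred lip [581.8 145.6 158.3] grip [468.4  95.5 206.3]
lip in tub 50.6 101.8 tcp -71.6
scene lip px [[337.0, 135.0], [285.0, 120.0], [337.0, 125.0], [336.0, 145.0]]
top lip px [[227.0, 199.0], [247.0, 254.0], [214.0, 205.0], [241.0, 193.0]]
scene 1005 scoop-frame pts rel lip x [-95.  -2.] y [-33.  30.] floor z [-0.7  0.7  1.8 21.  36.7]
top 965 scoop-frame pts rel lip x [-71.  -1.] y [-31.  30.] floor z [-3.4 -2.  -0.8  0.2  1.6]
```

The scoop is empty and the ice readings are all inside the cup. I'll carry the scoop back to where it lay on the mat.

```bash
python3 -m pendant '[{"jaw":-1,"tx":0.6,"ty":-3,"tz":0,"ax":0,"ay":0,"az":-4},{"jaw":-1,"tx":1.4,"ty":-7,"tz":0,"ax":0,"ay":0,"az":-8},{"jaw":-1,"tx":2.3,"ty":-11,"tz":0,"ax":0,"ay":0,"az":-13},{"jaw":-1,"tx":3.2,"ty":-15,"tz":0,"ax":0,"ay":0,"az":-18},{"jaw":-1,"tx":4.1,"ty":-19,"tz":0,"ax":0,"ay":0,"az":-23},{"jaw":-1,"tx":5,"ty":-23,"tz":0,"ax":0,"ay":0,"az":-28},{"jaw":-1,"tx":5.8,"ty":-27,"tz":0,"ax":0,"ay":0,"az":-32},{"jaw":-1,"tx":6.3,"ty":-29.3,"tz":0,"ax":0,"ay":0,"az":-32.2},{"jaw":-1,"tx":6.3,"ty":-29.3,"tz":0,"ax":0,"ay":0,"az":-32.2},{"jaw":-1,"tx":6.3,"ty":-29.3,"tz":0,"ax":0,"ay":0,"az":-32.2}]' 110; python3 -m pendant '[{"jaw":-1,"tx":0,"ty":-0.2,"tz":-4,"ax":0,"ay":0,"az":0},{"jaw":-1,"tx":0,"ty":-0.2,"tz":-8,"ax":0,"ay":0,"az":0},{"jaw":-1,"tx":0,"ty":-0.2,"tz":-12,"ax":0,"ay":0,"az":0},{"jaw":-1,"tx":0,"ty":-0.2,"tz":-14,"ax":0,"ay":0,"az":0},{"jaw":-1,"tx":0,"ty":-0.2,"tz":-14.5,"ax":0,"ay":0,"az":0},{"jaw":-1,"tx":0,"ty":-0.2,"tz":-14.5,"ax":0,"ay":0,"az":0}]'; python3 sc.py
```

```text
clock: 28.95
position: [0.5316, -0.196, 0.1536]
ee_rot: [-0.001, 0.071, 0.997, 0.0]
contact_force: [-0.9, 0.3, -1.3]
width: 0.0146
gripper_force: 107.8
clock: 29.7
position: [0.5324, -0.199, 0.0094]
ee_rot: [-0.001, 0.071, 0.997, -0.001]
contact_force: [-0.5, 0.4, -1.8]
width: 0.0141
gripper_force: 107.7
pos [ 0.5324 -0.199   0.0094] toolz [-0.001 -0.001 -1.   ] yaw -8.200000000000003 f [-0.5  0.4 -1.8]
scoop x [ 0.99  -0.143 -0.001]
pred lip [ 655.1 -216.7   12.9] grip [ 532.4 -199.    61.1]
lip in tub 33.4 -267.4 tcp -81.3
scene lip px [[294.0, 297.0], [250.0, 260.0], [302.0, 286.0], [286.0, 308.0]]
top lip px [[388.0, 173.0], [385.0, 223.0], [375.0, 172.0], [401.0, 175.0]]
scene 1618 scoop-frame pts rel lip x [-97.  10.] y [-39.  34.] floor z [-9.  -0.7  1.1  3.2 35.9]
top 673 scoop-frame pts rel lip x [-96.  11.] y [-28.  39.] floor z [-10.8  -3.2  -0.4   1.4   3.4]
```

```bash
python3 -m pendant '[{"jaw":-1,"tx":0,"ty":0,"tz":-0.3,"ax":0,"ay":0,"az":0},{"jaw":-1,"tx":0,"ty":0,"tz":-0.5,"ax":0,"ay":0,"az":0},{"jaw":-1,"tx":0,"ty":0,"tz":-0.6,"ax":0,"ay":0,"az":0},{"jaw":-1,"tx":0,"ty":0,"tz":-0.6,"ax":0,"ay":0,"az":0}]' 110
```

```text
clock: 30.3
position: [0.5319, -0.1998, 0.0027]
ee_rot: [-0.001, 0.072, 0.997, -0.001]
contact_force: [-0.7, 0.1, -0.7]
width: 0.0143
gripper_force: 107.7
```

```bash
python3 -m pendant '[{"jaw":-1,"tx":0,"ty":0,"tz":-0.1,"ax":0,"ay":0,"az":0},{"jaw":-1,"tx":0,"ty":0,"tz":-0.1,"ax":0,"ay":0,"az":0}]' 110; python3 -m pendant '[{"jaw":0,"tx":0,"ty":0,"tz":0,"ax":0,"ay":0,"az":0},{"jaw":0,"tx":0,"ty":0,"tz":0,"ax":0,"ay":0,"az":0},{"jaw":0,"tx":0,"ty":0,"tz":0,"ax":0,"ay":0,"az":0},{"jaw":0,"tx":0,"ty":0,"tz":0,"ax":0,"ay":0,"az":0},{"jaw":0,"tx":0,"ty":0,"tz":2,"ax":0,"ay":0,"az":0},{"jaw":0,"tx":0,"ty":0,"tz":6,"ax":0,"ay":0,"az":0},{"jaw":0,"tx":0,"ty":0,"tz":11,"ax":0,"ay":0,"az":0},{"jaw":0,"tx":-3,"ty":1,"tz":16,"ax":0,"ay":0,"az":0},{"jaw":0,"tx":-8,"ty":4,"tz":20,"ax":0,"ay":0,"az":0},{"jaw":0,"tx":-13,"ty":7,"tz":22,"ax":0,"ay":0,"az":0}]' 60; python3 -m pendant '[{"jaw":0,"tx":-5,"ty":2,"tz":2,"ax":0,"ay":0,"az":0},{"jaw":0,"tx":-5,"ty":2,"tz":2,"ax":0,"ay":0,"az":0},{"jaw":0,"tx":-5,"ty":2,"tz":2,"ax":0,"ay":0,"az":0}]'; python3 ice.py; python3 -c "
from h import *
a=grab('scene')['pixels'][70:370,90:490];cv2.imwrite('pics/s8.png',cv2.resize(a,(800,600),interpolation=cv2.INTER_CUBIC))"
```

```text
clock: 30.55
position: [0.5319, -0.1999, 0.0023]
ee_rot: [-0.001, 0.072, 0.997, -0.001]
contact_force: [-1.8, -0.3, 3.2]
width: 0.0141
gripper_force: 108.6
clock: 31.8
position: [0.4075, -0.1331, 0.2211]
ee_rot: [0.001, 0.072, 0.997, -0.001]
contact_force: [0.5, 0.2, 1.1]
width: 0.0431
gripper_force: 0.0
clock: 32.17
position: [0.3583, -0.1135, 0.2396]
ee_rot: [0.0, 0.072, 0.997, -0.001]
contact_force: [0.1, 1.2, -0.5]
width: 0.0429
gripper_force: 0.0
lip [ 481. -131.  240.] pitch -0.0 q [-0.49 -0.06  1.8  -0.    1.39 -1.92]
scene 27 [367. 130.] [617. 277.  56.]
scene 9 [354. 131.] [580. 274.  34.]
top 26 [190. 191.] [611. 253.  55.]
top 22 [195. 200.] [592. 247.  31.]
```

View pics/s8.png

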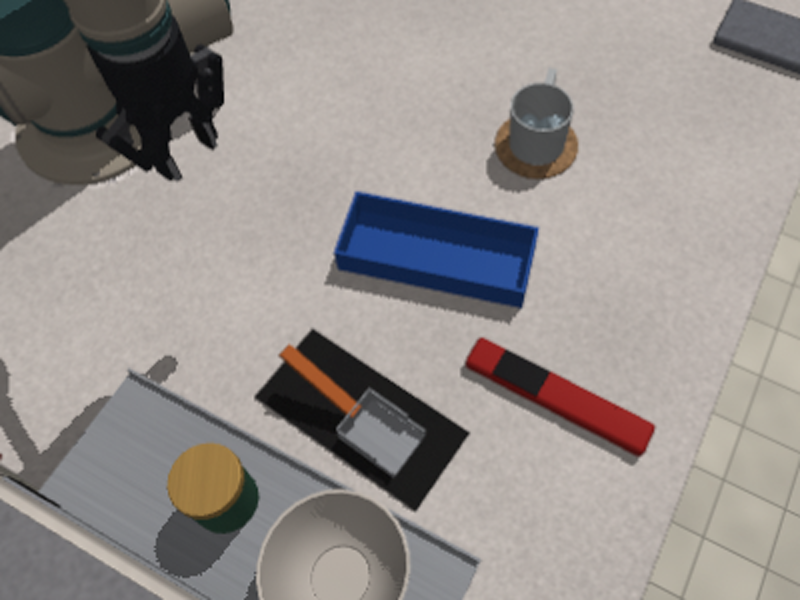

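The cup with its ice stands on the coaster at (540,125), the tub at (435,250) is empty, and the scoop lies flat on its mat at (380,430). The tin, bowl and case are where they were, and no stray ice is visible. I'll check the cup's position once more and hand in.

```bash
python3 - <<'E'
from h import *
C=[]
for n in['scene','top']:
    w=cloud(grab(n)).reshape(-1,3)
    q=w[(np.hypot(w[:,0]-.596,w[:,1]-.265)<.055)&(w[:,2]>.080)&(w[:,2]<.092)&(w[:,1]<.315)]
    c,r=cv2.minEnclosingCircle((q[:,:2]*1000).astype(np.float32));C.append(c);print(n,c,r)
if np.hypot(*(np.mean(C,0)-[596,265]))<8: print(manip.sign_off())
E
```

```text
scene (597.2186279296875, 266.010009765625) 43.94861602783203
top (595.7991333007812, 267.5301818847656) 43.35746383666992
the job is handed in; nothing more can be done
None
```

The job is handed in: the cup stands upright, within about 2 mm of the coaster's centre. I scooped up all six ice cubes and tipped them into it; the tub and scoop are empty and no stray ice shows. The scoop lies flat on its mat, and the tin, bowl and case were not touched; it took about 32 s of the 72 s.

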